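# Leak-test a respirator filter in the archive

### The arm

A 6-joint arm with a two-finger parallel gripper is mounted at the origin on the work surface. World frame = base frame: x ahead of the robot, y to its left, z up, the work surface at z = 0. Lengths are in m, angles in rad, forces in N, time in s.
With the tool pointing down it reaches from about 0.3 to 0.75 m from the base axis. Payload 8.5 kg.
Tool frame: the origin (TCP) lies at the very end of the fingers, on their centre line; the grasp point (between the pads) lies 19 mm behind it; z points along the fingers, x is the direction in which the jaws open and shut, and the axes are right-handed (so a half turn about z gives the same grasp; the last joint's range is limited). The gripper opens to 85 mm and grips with 20 to 120 N. Pads are 22 mm wide; open, the fingers measure 114 mm over their backs; the gripper's body (76 mm by 85 mm) begins 54 mm behind the grasp point. The pads swing forward as they close: fully open they stand 13 mm farther back than shut.
Start: joints at [0.917, 0.381, 1.297, -0, 1.464, -0.215], TCP at [0.234, 0.498, 0.231] pointing down, gripper open.
Joint ranges: [-3.11, 3.11], [-0.89, 2.33], [0.22, 2.48], [-1.42, 4.56], [0.17, 2.85], [-2.88, 2.88]. Speed limits (rad/s): [2.39, 2.39, 3.14, 3.14, 3.14, 3.14].

### API

Orientations are given as a unit quaternion [x, y, z, w].
In Python, from bench import robot gives the robot as it stands.
- The arm moves only by the tool step_arm, never from a script. Its argument "motion" is a list of rows, each an object with "travel": the shift along the tool's x, y, z in m, a list of three; "twist": the turn, a rotation vector about the tool's x, y, z in units of 6 degrees (1.0 is 6 degrees), a list of three. A call has 1 to 20 rows; each row shifts and turns the pose as measured when the row begins, along the tool's axes as they then stand; what a row does not reach is not made up. A row lasts 1/12 s, in which the tool goes at most 41.7 mm and 7.16 degrees, less where a joint would pass 70% of its speed; a pose out of reach is approached as far as the arm can. A call with a gripper value outside its range is refused whole. "claw" is the finger opening in m, from 0 to 0.0854, set as the call begins (left out, the last holds). The fingers move at their own pace and stop on an object; "newtons" is the grip in N (left out, the last holds). Time passes only in rows, so rows that do not move let the fingers close. It gives the time, the measured TCP pose, the force and the opening at its end, in the units of the state.
- robot.read_state(): the state, without advancing time (a new reading comes with each control period).
- robot.snapshot(name): name is "scene" or "top" or "wrist"; returns a dict with "img" (384x512x3 uint8, blue, green, red), "K" (3x3 intrinsics, pixels), "R" (3x3) and "t" (3): a world point X has camera coordinates R X + t. Camera axes: x right, y down, z forward; pixel columns grow to the right and rows downward; lengths in m; the calibration is good to about 2 mm. A picture is of the moment at which its call begins. There is no depth.
- robot.job_done(): hands the job in, once; it reports no verdict.
The state is a dict: "time": time; "q": joint angles; "joint_velocities": joint speeds; "tau": joint torques, N m; "eef_pos": TCP position; "ee_rot": TCP orientation; "wrist_force": force on the tool from outside, world axes, zero at the start; "ft_torque": the same for the moment, N m; "width": finger opening in m.
Only numpy, scipy, OpenCV 4.12 (cv2) and the standard library are available. Lean on these libraries where they do the work, as an engineer would, in place of code of your own. Each camera call takes 0.05 s, during which the arm holds its last target.

### The job

Charge the grey filter tester: pull its sprung lever by the black cross handle all the way towards the robot's side and ease it slowly back to rest, never letting it snap back. Then take the clean pink filter, set it down fully into the tester's round bayonet socket with its grip bar lined up with the white marks, and twist it clockwise (seen from above) to the green half-way marks, well short of the lock click at the red marks. Finish while still gripping the filter and holding it there against the return spring, and leave the dusty brown filter, the jar and the brush where they are.

Things in the scene. Friction and masses are not known exactly. Their poses are not given: they have to be found in the camera images.
- tester: Grey bench tester, fixed to the table, origin on the table under its middle, z up, x axis away from the robot at yaw 0. A housing 170 (x) by 180 (y) mm, 60 high, lies from y -25 to +155 and carries the bayonet socket; a low plinth 150 by 100 mm, 30 high, on the -y side carries the lever.
- socket (a point): Centre of the bayonet socket's floor, on which a seated filter's underside rests; 63 mm above the table, at x 0, y +80 mm of the tester, axes as the tester's. White marks on the housing along its +x and -x show the two entry gaps for the lugs; green marks lie 0.70 rad clockwise of them, red marks 1.40 rad.
- carrier (a joint): Turn of the socket's carrier, rad: 0 at rest, pockets under the entry gaps; grows clockwise seen from above; 0.70 = green half-way marks; a click ball is met from about 1.1, the lock clicks at 1.25, end stop 1.40. A spring turns it back: 0.05 N m at 0, 0.12 N m at 0.70. The seated filter turns with it, with up to 0.08 rad of play.
- filter: Clean pink filter cartridge, loose, 72 mm across, 70 mm high, about 140 g, standing on its neck; origin at the centre of its underside, z up. Neck 40 mm across with two lugs 12 mm wide, 6 mm thick at its foot, reaching 29 mm from the axis along its own +x and -x; disc from 16 to 36 mm height. Looks the same after a half turn.
- spent_filter: Dusty brown filter of the same shape and size, a bystander: not to be moved.
- lever (a joint): Pump lever, rad: 0 at rest, leaning 0.35 rad away from the robot (tester +x); grows as the handle is pulled towards tester -x, end stop at 0.70 (leaning 0.35 rad to -x). A spring pulls it back: about 3 N at the handle at 0, 7 N at 0.70.
- lever_pivot (a point): Lever pivot under the rod, 40 mm above the table, at x 0, y -80 mm of the tester; the lever swings in the tester's x-z plane about its y axis.
- jar: Closed white-capped jar, 60 mm across, 75 mm high, a bystander: origin at the centre of its underside.
- brush: Dusting brush lying on the table, 180 mm long, a bystander: origin under its middle.
- collar (a point): Centre of the top of the aluminium collar round the socket, 12.5 mm above socket; collar 84 mm across. Its ledge is 4 mm thick, its hole 46 mm across, with a 17 mm wide gap along +x and along -x. Lugs drop through the gaps into 16 mm wide pockets of the turning carrier; radial play 2.5 mm. Once turned, the lugs lie under the ledge with 2.5 mm of height to spare.
- filter_grip (a point): Point in the pink filter's upright grip bar, 58 mm above its underside on its axis. The bar is 56 mm long (filter x, so it points along the lugs), 14 mm thick (filter y) and stands from 36 to 70 mm height.
- lever_handle (a point): Where to take the lever's black cross handle: on its axis, 34 mm to the tester's -y side of the rod. The handle is a round bar 16 mm thick, 62 mm long, level along the tester's y axis, reaching 56 mm to the -y side of the rod (11 mm thick); its axis is 135 mm from the pivot axis, 167 mm above the table at both ends of the stroke, 175 in the middle.
Mind the look-alikes: they are no part of the job. Leave any orange, purple or turquoise look-alike of the filter alone.

How it is judged:
By the outcome, as a careful person would: the job done as asked, in the order asked, and still so for the second after the job is handed in, while the arm keeps its last pose, push and grip.
It also fails if it takes over 64 s, if anything falls off the work surface, if the arm or the gripper's body presses on something with over 40 N, if the wrist force passes 120 N, or if a joint passes its speed limit or range.

## Working session

There is one attempt and no reset: what is moved stays moved. The work goes in short steps, Python scripts to look and compute and a tool call to move; the robot and the scene stay as the last step left them, time stands still between calls to the robot, and variables do not carry over. Pictures are saved under pics/ and viewed, and the job is handed in when it is done.

Besides the shell and the picture viewer there is one more tool, called by a JSON object that holds its "name" and its "arguments", one argument or row to a line. step_arm: Moves the arm, as the interface text tells. Its arguments: {"type":"object","properties":{"motion":{"type":"array","items":{"type":"object","properties":{"travel":{"type":"array","items":{"type":"number"}},"twist":{"type":"array","items":{"type":"number"}}}}},"claw":{"type":"number"},"newtons":{"type":"number"}},"required":["motion"]}

```bash
mkdir -p pics; ls; python3 - <<'E'
from bench import robot
import cv2,json,numpy as np
s=robot.read_state(); print(s)
for n in ["scene","top","wrist"]:
    d=robot.snapshot(n); cv2.imwrite(f"pics/{n}0.png",d["img"])
    np.savez(f"pics/{n}0.npz",**d)
    print(n,d["K"].tolist(),(-d["R"].T@d["t"]).round(3),d["R"].round(3).tolist())
E
```

```text
pics
{'time': 0.0, 'q': array([ 9.16696753e-01,  3.81199273e-01,  1.29825350e+00,  2.50500606e-05,
        1.46362292e+00, -2.15286873e-01]), 'joint_velocities': array([ 0.00085086, -0.00057471, -0.00032749, -0.00050841, -0.00048098,
       -0.00163979]), 'tau': array([ 9.39205347e-05, -4.48434699e+01, -2.31277871e+01, -2.22522572e-04,
        4.66329671e-03, -6.88866794e-05]), 'eef_pos': array([0.23348177, 0.49765662, 0.23071248]), 'ee_rot': array([ 8.44057644e-01,  5.36251940e-01, -7.00662892e-04,  2.43062553e-04]), 'wrist_force': array([ 0.10195915, -0.19087261,  0.66443295]), 'ft_torque': array([-0.01373965,  0.03716171, -0.01679725]), 'width': 0.08538841434996297}
scene [[476.5225162763658, 0.0, 252.68216869015907], [0.0, 476.5225162763658, 187.2742114704665], [0.0, 0.0, 1.0]] [1.467 0.439 1.114] [[-0.493, 0.87, 0.018], [0.619, 0.365, -0.695], [-0.611, -0.332, -0.719]]
top [[372.0877775606663, 0.0, 253.03521655567536], [0.0, 372.0877775606663, 185.51273502860676], [0.0, 0.0, 1.0]] [ 0.424 -0.027  1.138] [[0.009, -1.0, -0.007], [-0.986, -0.008, -0.169], [0.169, 0.009, -0.986]]
wrist [[331.87938638496405, 0.0, 255.66548357724872], [0.0, 331.87938638496405, 191.7845882796917], [0.0, 0.0, 1.0]] [0.167 0.529 0.373] [[0.424, 0.905, -0.003], [0.868, -0.406, 0.286], [0.258, -0.124, -0.958]]
```

View pics/scene0.png

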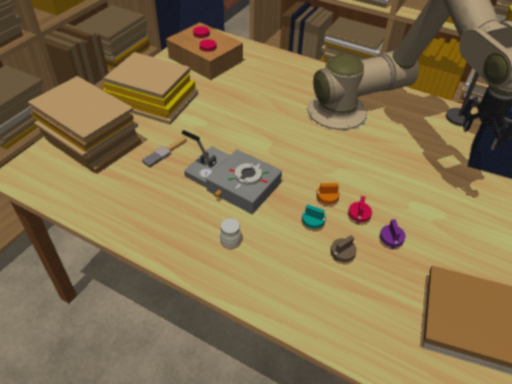

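View pics/top0.png

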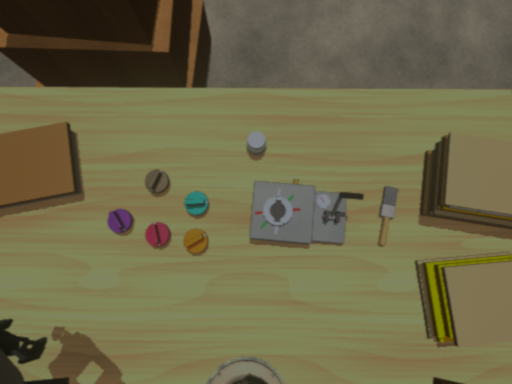

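View pics/wrist0.png

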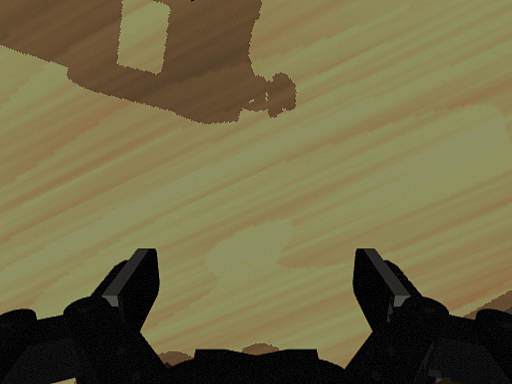

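```bash
python3 - <<'E'
import cv2
a=cv2.imread("pics/top0.png"); cv2.imwrite("pics/t1.png",cv2.resize(a[170:260,240:370],None,fx=6,fy=6,interpolation=cv2.INTER_CUBIC))
cv2.imwrite("pics/t2.png",cv2.resize(a[160:260,100:215],None,fx=6,fy=6,interpolation=cv2.INTER_CUBIC))
a=cv2.imread("pics/scene0.png"); cv2.imwrite("pics/s1.png",cv2.resize(a[125:215,175:290],None,fx=6,fy=6,interpolation=cv2.INTER_CUBIC))
cv2.imwrite("pics/s2.png",cv2.resize(a[170:270,295:415],None,fx=6,fy=6,interpolation=cv2.INTER_CUBIC))
E
```

```text
(no output)
```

View pics/t1.png

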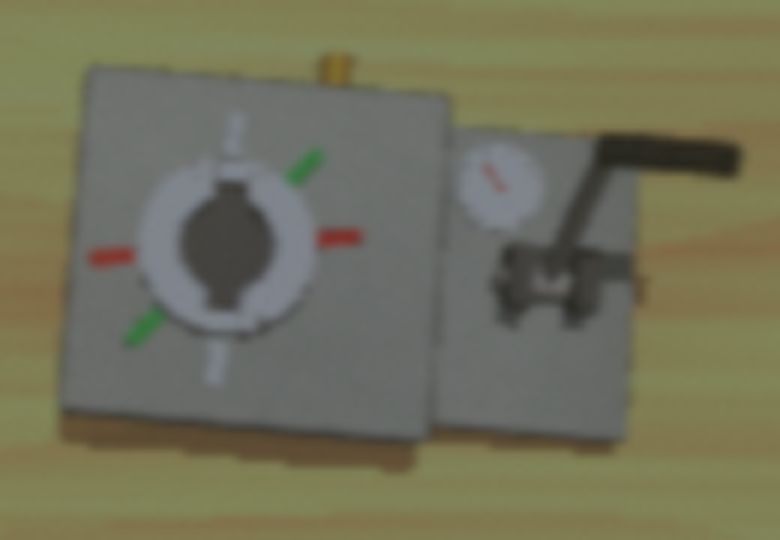

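View pics/t2.png

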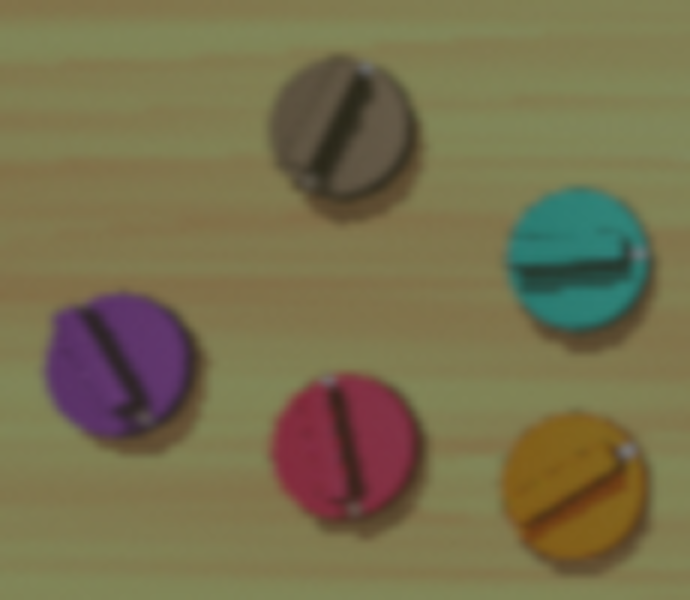

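View pics/s1.png

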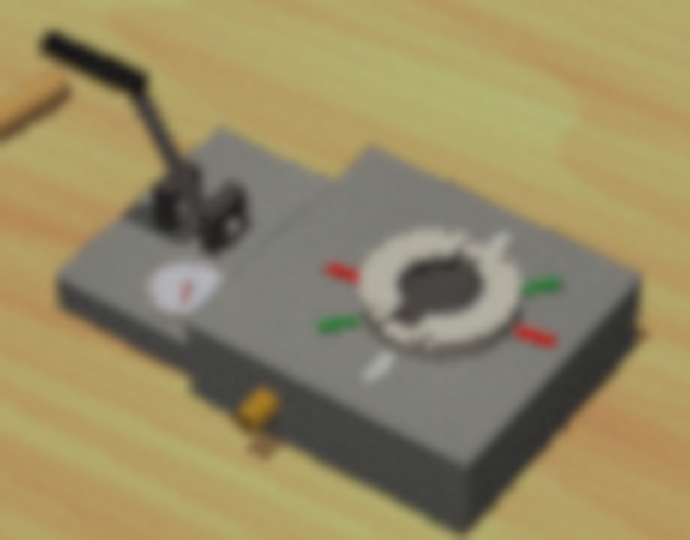

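View pics/s2.png

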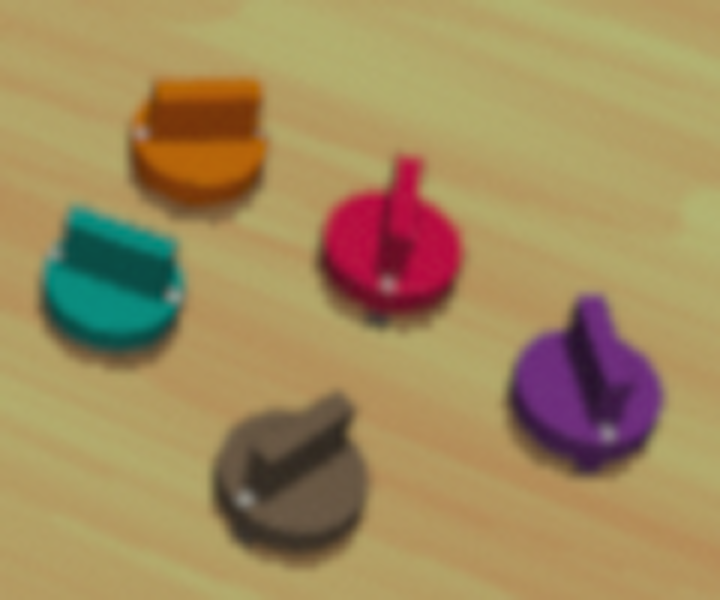

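```bash
cat > h.py <<'E'
import numpy as np,cv2
from scipy.optimize import least_squares
from scipy.spatial.transform import Rotation as Ro
def load(f): return dict(np.load(f))
def proj(d,X):
    c=np.atleast_2d(X)@d["R"].T+d["t"]; p=c@d["K"].T; return p[:,:2]/p[:,2:]
def crop(pts,o,f=6): return (np.array(pts,float)+.5)/f-.5+np.array(o)
def tri(obs):
    r=lambda X: np.concatenate([(proj(d,X)[0]-p) for d,p in obs])
    s=least_squares(r,[.4,0,.1]); return s.x,s.fun
def onplane(d,p,z):
    ray=d["R"].T@np.linalg.inv(d["K"])@np.array([p[0],p[1],1]); c=-d["R"].T@d["t"]
    return c+ray*(z-c[2])/ray[2]
def pose(obs,x0=(.4,0,0,0)):
    # obs: list (d, local pts Nx3 , px Nx2); state x,y,z,yaw
    def W(s,L):
        c,n=np.cos(s[3]),np.sin(s[3]); return L@np.array([[c,n,0],[-n,c,0],[0,0,1]])+s[:3]
    r=lambda s: np.concatenate([(proj(d,W(s,np.array(L,float)))-P).ravel() for d,L,P in obs])
    o=least_squares(r,x0,loss="soft_l1"); return o.x,r(o.x).reshape(-1,2)
E
python3 - <<'E'
from h import *
T=load("pics/top0.npz");S=load("pics/scene0.npz")
L=np.array([[85,155,60],[85,-25,60],[-85,155,60],[-85,-25,60]])/1e3
to=(240,170);so=(175,125)
tp=crop([[90,66],[453,94],[62,410],[432,440],[228,246]],to)
sp=crop([[465,468],[190,335],[640,278],[373,147]],so)
Lt=np.vstack([L,[[0,.08,.0755]]])
s,r=pose([(T,Lt,tp),(S,L,sp)]);print("tester",s,"\n",r.round(1))
h1=tri([(T,crop([600,152],to)[()] ),(S,crop([140,82],so))]);h2=tri([(T,crop([738,158],to)),(S,crop([45,42],so))]);print(h1,h2)
c,n=np.cos(s[3]),np.sin(s[3])
R=np.array([[c,-n,0],[n,c,0],[0,0,1]])
for nm,l in [("socket",[0,.08,.063]),("handle",[.135*np.sin(.35),-.114,.04+.135*np.cos(.35)]),("pivot",[0,-.08,.04]),("rodtop",[.0463,-.08,.167])]: print(nm,R@l+s[:3]); 
# filter
to=(100,160);so=(295,170)
print(tri([(T,crop([345,446],to)),(S,crop([392,250],so))]))
# disc top centre
for z in (.036,): print(onplane(T,crop([345,446],to),z),onplane(S,crop([392,250],so),z))
# bar top ends
print(onplane(T,crop([325,382],to),.07),onplane(T,crop([345,505],to),.07))
print(onplane(S,crop([410,160],so),.07),onplane(S,crop([395,245],so),.07))
E
```

```text
tester [ 0.52838766 -0.16830059 -0.00631545 -0.07233475] 
 [[-0.6 -0. ]
 [-0.3  0.1]
 [-0.7  0.4]
 [ 0.   0.5]
 [-0.  -0. ]
 [-0.2  0.6]
 [-2.  -1.4]
 [ 0.1 -0.1]
 [-1.3  0.5]]
(array([ 0.5664314 , -0.2455198 ,  0.16797841]), array([-0.116591  ,  0.05683806, -0.14741413, -0.03897197])) (array([ 0.56438553, -0.30596674,  0.16737782]), array([-0.09030772,  0.0451016 , -0.11592871, -0.03511486]))
socket [ 0.5341694  -0.0885098   0.05668455]
handle [ 0.56631884 -0.28534803  0.16049987]
pivot [ 0.52260593 -0.24809139  0.03368455]
rodtop [ 0.56878485 -0.25143757  0.16068455]
(array([0.46563821, 0.26752217, 0.02680126]), array([-0.30241924,  0.11580535, -0.3366003 ,  0.02485034]))
[0.46563867 0.26421013 0.036     ] [0.47350175 0.2698217  0.036     ]
[0.49460503 0.26640402 0.07      ] [0.43664019 0.25376289 0.07      ]
[0.44332139 0.26156085 0.07      ] [0.50102823 0.27528171 0.07      ]
```

{"name": "step_arm", "arguments": {
  "motion": [
    {"travel":[0,0,-0.005],"twist":[0,0,1.15]},
    {"travel":[0,0,-0.005],"twist":[0,0,1.15]},
    {"travel":[0,0,-0.005],"twist":[0,0,1.15]},
    {"travel":[0,0,-0.005],"twist":[0,0,1.15]},
    {"travel":[0,0,-0.005],"twist":[0,0,1.15]},
    {"travel":[0,0,-0.005],"twist":[0,0,1.15]},
    {"travel":[0,0,-0.005],"twist":[0,0,1.15]},
    {"travel":[0,0,-0.005],"twist":[0,0,1.15]},
    {"travel":[0,0,-0.005],"twist":[0,0,1.15]},
    {"travel":[0,0,-0.005],"twist":[0,0,1.15]}
  ]
}}

```text
time: 0.98
eef_pos: [0.2326, 0.4965, 0.2789]
ee_rot: [0.998, -0.057, -0.003, 0.005]
wrist_force: [-0.8, -1.0, -0.4]
width: 0.0855
```

{"name": "step_arm", "arguments": {
  "motion": [
    {"travel":[0.026,0.02,0]},
    {"travel":[0.026,0.02,0]},
    {"travel":[0.026,0.02,0]},
    {"travel":[0.026,0.02,0]},
    {"travel":[0.026,0.02,0]},
    {"travel":[0.026,0.02,0]},
    {"travel":[0.026,0.02,0]},
    {"travel":[0.026,0.02,0]},
    {"travel":[0.026,0.02,0]},
    {"travel":[0.026,0.02,0]},
    {"travel":[0,0,0]}
  ]
}}

```text
invalid input at $.motion[0]: expected keys travel, twist
```

```bash
cat > snap.py <<'E'
import sys
from bench import robot
from h import *
for a in sys.argv[1:]:
    n,f=a.split(":"); d=robot.snapshot(n); np.savez(f"pics/{f}.npz",**d); cv2.imwrite(f"pics/{f}.png",d["img"])
s=robot.read_state(); print({k:np.round(s[k],4).tolist() for k in("time","q","eef_pos","ee_rot","wrist_force","ft_torque","width")})
E
python3 snap.py wrist:w1
```

```text
{'time': 1.0333, 'q': [0.9167, 0.353, 1.1998, -0.0, 1.5981, 1.0386], 'eef_pos': [0.2328, 0.4967, 0.2799], 'ee_rot': [0.9981, -0.0609, -0.0026, 0.0039], 'wrist_force': [-0.1696, -0.4425, 0.8757], 'ft_torque': [-0.0315, -0.0041, -0.0135], 'width': 0.0852}
```

View pics/w1.png

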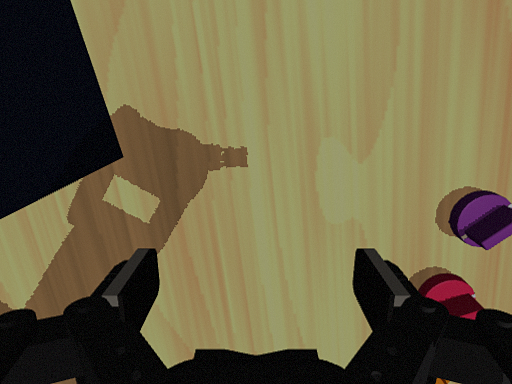

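The wrist view shows purple and pink filters at right (pink around 450,300). Moving over the pink one.

{"name": "step_arm", "arguments": {
  "motion": [
    {"travel":[0.026,0.02,0],"twist":[0,0,0]},
    {"travel":[0.026,0.02,0],"twist":[0,0,0]},
    {"travel":[0.026,0.02,0],"twist":[0,0,0]},
    {"travel":[0.026,0.02,0],"twist":[0,0,0]},
    {"travel":[0.026,0.02,0],"twist":[0,0,0]},
    {"travel":[0.026,0.02,0],"twist":[0,0,0]},
    {"travel":[0.026,0.02,0],"twist":[0,0,0]},
    {"travel":[0.026,0.02,0],"twist":[0,0,0]},
    {"travel":[0.026,0.02,0],"twist":[0,0,0]},
    {"travel":[0.026,0.02,0],"twist":[0,0,0]},
    {"travel":[0,0,0],"twist":[0,0,0]}
  ]
}}

```text
time: 1.95
eef_pos: [0.4779, 0.2598, 0.2759]
ee_rot: [0.999, -0.041, -0.005, 0.005]
wrist_force: [0.2, -1.1, -0.2]
width: 0.0859
```

```bash
python3 snap.py wrist:w2
```

```text
{'time': 2.0, 'q': [0.2862, 0.3473, 1.2197, -0.005, 1.5875, 0.3679], 'eef_pos': [0.4763, 0.2613, 0.276], 'ee_rot': [0.9991, -0.0409, -0.0053, 0.0044], 'wrist_force': [-0.2414, 0.1418, 0.3264], 'ft_torque': [-0.0387, -0.0253, 0.0098], 'width': 0.0853}
```

View pics/w2.png

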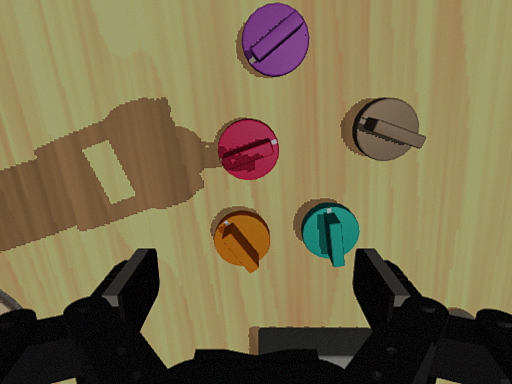

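```bash
python3 - <<'E'
from h import *
a=cv2.imread("pics/w2.png"); cv2.imwrite("pics/w2c.png",cv2.resize(a[105:195,200:300],None,fx=6,fy=6,interpolation=cv2.INTER_CUBIC))
E
```

```text
(no output)
```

View pics/w2c.png

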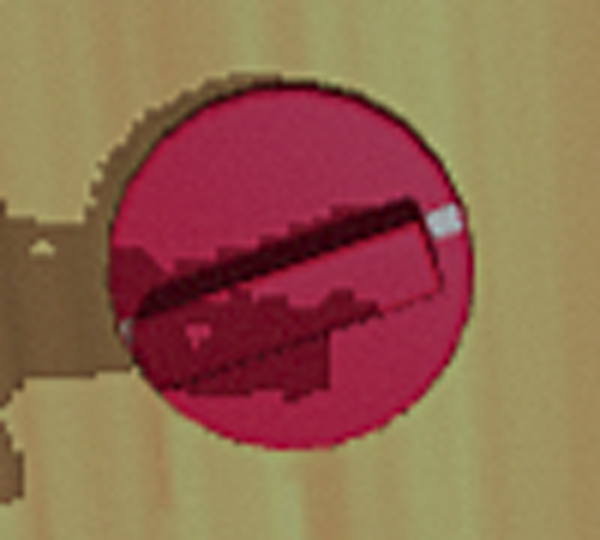

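{"name": "step_arm", "arguments": {
  "motion": [
    {"travel":[0.0,0.04,0],"twist":[0,0,0]},
    {"travel":[0.0,0.04,0],"twist":[0,0,0]},
    {"travel":[0.0,0.04,0],"twist":[0,0,0]},
    {"travel":[0.0,0.04,0],"twist":[0,0,0]},
    {"travel":[0.0,0.04,0],"twist":[0,0,0]},
    {"travel":[0.0,0.04,0],"twist":[0,0,0]},
    {"travel":[0.0,0.04,0],"twist":[0,0,0]},
    {"travel":[0.0,0.03,0],"twist":[0,0,0]},
    {"travel":[0,0,0],"twist":[0,0,0]}
  ]
}}

```text
time: 2.75
eef_pos: [0.4488, -0.0513, 0.2758]
ee_rot: [1.0, -0.024, -0.007, 0.003]
wrist_force: [0.9, -0.5, 0.1]
width: 0.0854
```

```bash
python3 snap.py wrist:w3
```

```text
{'time': 2.8, 'q': [-0.367, 0.1798, 1.4549, -0.01, 1.5182, -0.3199], 'eef_pos': [0.4488, -0.0494, 0.2759], 'ee_rot': [0.9997, -0.0233, -0.007, 0.0028], 'wrist_force': [0.0582, 0.3673, 0.0478], 'ft_torque': [0.0082, 0.0168, -0.0261], 'width': 0.0853}
```

View pics/w3.png

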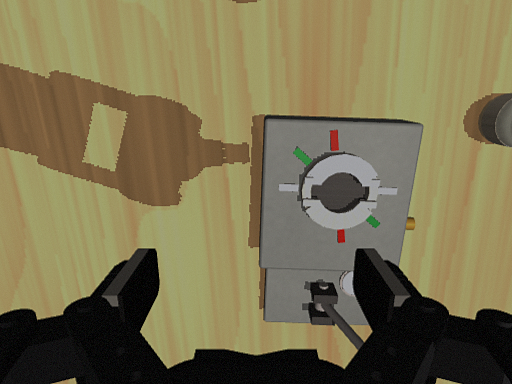

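```bash
python3 - <<'E'
from h import *
a=cv2.imread("pics/w3.png"); cv2.imwrite("pics/w3c.png",cv2.resize(a[105:285,245:430],None,fx=4,fy=4,interpolation=cv2.INTER_CUBIC)[:600])
E
```

```text
(no output)
```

View pics/w3c.png

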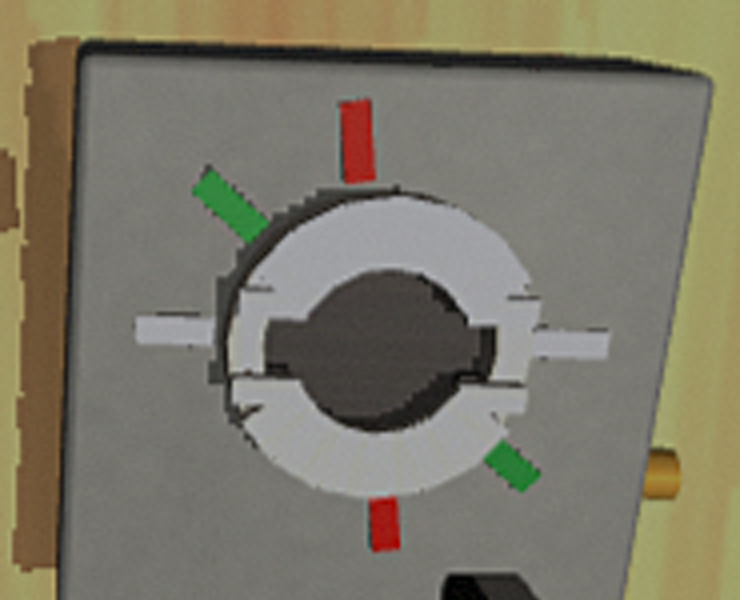

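```bash
python3 - <<'E'
from h import *
W=load("pics/w3.npz");T=load("pics/top0.npz");S=load("pics/scene0.npz");W2=load("pics/w2.npz")
o=(245,105)
L=np.array([[-85,155,60],[85,155,60],[0,80,75.5]])/1e3
P=crop([[82,56],[712,78],[383,345]],o,4)
Lt=np.array([[85,155,60],[85,-25,60],[-85,155,60],[-85,-25,60],[0,80,75.5]])/1e3
tp=crop([[90,66],[453,94],[62,410],[432,440],[228,246]],(240,170))
for ob in ([(W,L,P)],[(W,L,P),(T,Lt,tp)]):
    s,r=pose(ob);print(s,r.round(1).tolist())
    c,n=np.cos(s[3]),np.sin(s[3]);R=np.array([[c,-n,0],[n,c,0],[0,0,1]])
    print("socket",R@[0,.08,.063]+s[:3],"handle",R@[.0463,-.114,.1668]+s[:3])
q=[onplane(W,p,.060) for p in crop([[135,330],[608,345],[357,100],[385,550],[205,182],[527,480]],o,4)]
for i in(0,2,4): a,b=q[i:i+2];print(a,b,(a+b)/2,np.arctan2(*(b-a)[1::-1]))
# collar in W and T, triangulated
print(tri([(W,P[2]),(T,tp[4])]))
# pink filter: disc centre, bar top
o=(200,105)
c=crop([291,267],o); print("disc W",onplane(W2,c,.036))
ct=crop([345,446],(100,160)); print("tri disc",tri([(W2,c),(T,ct),(S,crop([392,250],(295,170)))]))
q=[onplane(W2,p,.07) for p in crop([[136,318],[415,218],[440,292],[165,388]],o)]
print(np.round(q,4).tolist(),np.mean(q,0))
for i,j in((0,1),(3,2)): print("bar yaw",np.arctan2(*(q[j]-q[i])[1::-1]))
q=[onplane(W2,p,.036) for p in crop([[125,332],[445,220]],o)]; print(np.arctan2(*(q[1]-q[0])[1::-1]),np.mean(q,0))
E
```

```text
[ 0.53079872 -0.1684439  -0.01016254 -0.07754516] [[0.5, -0.1], [-0.0, -0.5], [-0.4, 0.6]]
socket [ 0.53699612 -0.08868431  0.05283746] handle [ 0.56812829 -0.28568806  0.15663746]
[ 0.53024682 -0.16856664 -0.00963581 -0.07842846] [[0.1, 0.0], [-0.2, -0.2], [-0.7, 0.8], [-0.3, -0.7], [-0.2, -0.3], [-0.7, -0.6], [-0.2, -0.1], [0.0, -0.7]]
socket [ 0.53651466 -0.08881256  0.05336419] handle [ 0.56747281 -0.28584373  0.15716419]
[ 0.46941468 -0.08238607  0.06      ] [ 0.60133558 -0.0923786   0.06      ] [ 0.53537513 -0.08738234  0.06      ] -0.07560203495428534
[ 0.52992739 -0.02130672  0.06      ] [ 0.54105327 -0.15294168  0.06      ] [ 0.53549033 -0.0871242   0.06      ] -1.4864760308580915
[ 0.489442   -0.04146182  0.06      ] [ 0.58125312 -0.13233379  0.06      ] [ 0.53534756 -0.08689781  0.06      ] -0.7802573277569563
(array([ 0.53661692, -0.0875446 ,  0.06742988]), array([-0.29920924,  0.15387103, -0.40109997, -0.80879552]))
disc W [0.46720886 0.26858487 0.036     ]
tri disc (array([0.46664607, 0.26725116, 0.02781705]), array([-0.15769213, -0.05089226, -0.28318569, -0.23951477, -0.47901002,
       -0.01399686]))
[[0.4406, 0.2676, 0.07], [0.4911, 0.2813, 0.07], [0.4946, 0.2679, 0.07], [0.4444, 0.2545, 0.07]] [0.46766821 0.26782267 0.07      ]
bar yaw 0.26470890770620076
bar yaw 0.26062113679446525
0.2578155428837223 [0.4656063  0.26685768 0.036     ]
```

```bash
cat > go.py <<'E'
import sys
from bench import robot
from h import *
# go.py x y z phi
x,y,z,phi=map(float,sys.argv[1:5])
s=robot.read_state()
R0=Ro.from_quat(s["ee_rot"]); p=np.array(s["eef_pos"])
Rt=Ro.from_matrix(np.array([[np.cos(phi),np.sin(phi),0],[np.sin(phi),-np.cos(phi),0],[0,0,-1.]]))
tw=(R0.inv()*Rt).as_rotvec()/np.radians(6)
d=np.array([x,y,z])-p
print("pos",p.round(4),"F",np.round(s["wrist_force"],1),"w",round(s["width"],4),"t",round(s["time"],2))
print("twist units",tw.round(3),"travel now-frame",R0.inv().apply(d).round(4),"target-frame",Rt.inv().apply(d).round(4))
E
python3 go.py .5655 -.283 .23 -.08
```

```text
pos [ 0.4488 -0.0494  0.2759] F [0.1 0.4 0. ] w 0.0853 t 2.8
twist units [0.059 0.132 0.32 ] travel now-frame [0.1281 0.2276 0.0454] target-frame [0.135  0.2235 0.0459]
```

{"name": "step_arm", "arguments": {
  "motion": [
    {"travel":[0,0,0],"twist":[0.06,0.13,0.32]},
    {"travel":[0.019,0.032,0],"twist":[0,0,0]},
    {"travel":[0.019,0.032,0],"twist":[0,0,0]},
    {"travel":[0.019,0.032,0],"twist":[0,0,0]},
    {"travel":[0.019,0.032,0],"twist":[0,0,0]},
    {"travel":[0.019,0.032,0],"twist":[0,0,0]},
    {"travel":[0.019,0.032,0],"twist":[0,0,0]},
    {"travel":[0.019,0.032,0],"twist":[0,0,0]},
    {"travel":[0,0,0.02],"twist":[0,0,0]},
    {"travel":[0,0,0],"twist":[0,0,0]}
  ],
  "claw": 0.06
}}

```text
time: 3.63
eef_pos: [0.5734, -0.2741, 0.2548]
ee_rot: [0.999, -0.031, 0.005, -0.003]
wrist_force: [-0.8, 0.6, -0.1]
width: 0.0603
```

```bash
python3 snap.py wrist:w4 scene:s4;python3 go.py .5655 -.283 .23 -.08
```

```text
{'time': 3.7333, 'q': [-0.6355, 0.5162, 0.9918, 0.0098, 1.6236, -0.5729], 'eef_pos': [0.5736, -0.274, 0.259], 'ee_rot': [0.9995, -0.031, 0.0069, -0.0012], 'wrist_force': [-0.6555, -0.2778, 0.4167], 'ft_torque': [-0.038, -0.0145, 0.043], 'width': 0.0602}
pos [ 0.5736 -0.274   0.259 ] F [-0.7 -0.3  0.4] w 0.0602 t 3.73
twist units [-0.028 -0.131  0.172] travel now-frame [-0.008   0.0096  0.0288] target-frame [-0.0074  0.0097  0.029 ]
```

View pics/w4.png

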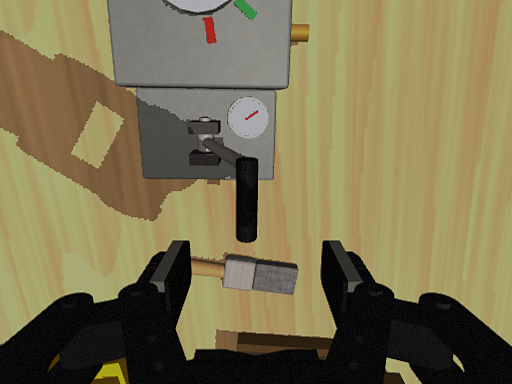

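```bash
python3 - <<'E'
from h import *
W=load("pics/w4.npz");T=load("pics/top0.npz");S=load("pics/scene0.npz")
for p in([248,160],[246.5,240]): print(onplane(W,p,.167),onplane(W,p,.175))
print(tri([(W,[246.5,240]),(T,crop([738,158],(240,170))),(S,crop([45,42],(175,125)))]))
print(tri([(W,[248,158]),(T,crop([600,152],(240,170))),(S,crop([140,82],(175,125)))]))
E
```

```text
[ 0.57021741 -0.24569356  0.167     ] [ 0.57042938 -0.24416595  0.175     ]
[ 0.56486393 -0.30672377  0.167     ] [ 0.56526186 -0.30307629  0.175     ]
(array([ 0.56485025, -0.30628329,  0.16779972]), array([-0.07795317, -0.08805479,  0.06875182, -0.15183504, -0.29910992,
       -0.09235515]))
(array([ 0.57006206, -0.24384273,  0.16981674]), array([-0.4613681 ,  0.15751105, -0.64314852, -1.41816794, -0.40043132,
        0.34124258]))
```

{"name": "step_arm", "arguments": {
  "motion": [
    {"travel":[-0.006,0.01,0],"twist":[-0.03,-0.13,0.17]},
    {"travel":[0,0,0.025],"twist":[0,0,0]},
    {"travel":[0,0,0.025],"twist":[0,0,0]},
    {"travel":[0,0,0.025],"twist":[0,0,0]},
    {"travel":[0,0,0.02],"twist":[0,0,0]},
    {"travel":[0,0,0.01],"twist":[0,0,0]},
    {"travel":[0,0,0],"twist":[0,0,0]}
  ]
}}

```text
time: 4.32
eef_pos: [0.5673, -0.2792, 0.1622]
ee_rot: [0.999, -0.039, 0.005, 0.005]
wrist_force: [0.4, 0.2, -0.1]
width: 0.0602
```

```bash
python3 snap.py wrist:w5 scene:s5;python3 go.py .567 -.284 .148 -.08
```

```text
{'time': 4.4167, 'q': [-0.6432, 0.5692, 1.1711, -0.0028, 1.3835, -0.5655], 'eef_pos': [0.5681, -0.2799, 0.1644], 'ee_rot': [0.9992, -0.0386, 0.0066, 0.0062], 'wrist_force': [-0.2613, 0.3935, 0.4651], 'ft_torque': [0.0053, 0.0319, 0.0323], 'width': 0.0596}
pos [ 0.5681 -0.2799  0.1644] F [-0.3  0.4  0.5] w 0.0596 t 4.42
twist units [ 0.113 -0.13   0.027] travel now-frame [-0.001   0.004   0.0164] target-frame [-0.0008  0.0042  0.0164]
```

View pics/w5.png

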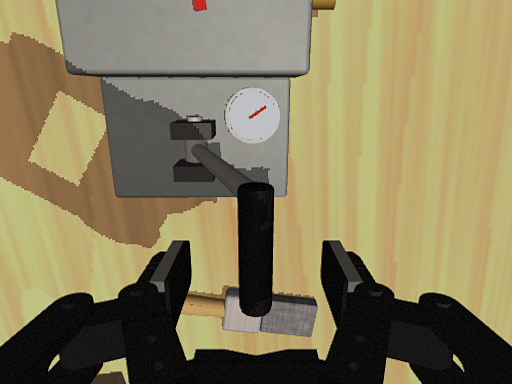

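{"name": "step_arm", "arguments": {
  "motion": [
    {"travel":[-0.001,0.004,0.008],"twist":[0.11,-0.13,0.03]},
    {"travel":[0,0,0.008],"twist":[0,0,0]},
    {"travel":[0,0,0],"twist":[0,0,0]}
  ]
}}

```text
time: 4.67
eef_pos: [0.568, -0.285, 0.1515]
ee_rot: [0.999, -0.04, 0.002, 0.002]
wrist_force: [0.2, -0.3, -0.2]
width: 0.0597
```

{"name": "step_arm", "arguments": {
  "motion": [
    {"travel":[0,0,0],"twist":[0,0,0]},
    {"travel":[0,0,0],"twist":[0,0,0]},
    {"travel":[0,0,0],"twist":[0,0,0]},
    {"travel":[0,0,0],"twist":[0,0,0]},
    {"travel":[0,0,0],"twist":[0,0,0]}
  ],
  "claw": 0.0,
  "newtons": 25
}}

```text
time: 5.08
eef_pos: [0.5664, -0.2854, 0.1524]
ee_rot: [0.999, -0.041, 0.0, 0.002]
wrist_force: [3.1, -0.3, -1.0]
width: 0.015
```

```bash
python3 snap.py wrist:w6 scene:s6;python3 go.py .567 -.284 .148 -.08
```

```text
{'time': 5.1833, 'q': [-0.6519, 0.5876, 1.1728, -0.0027, 1.3785, -0.5703], 'eef_pos': [0.5665, -0.2854, 0.1523], 'ee_rot': [0.9992, -0.0405, 0.0003, 0.0018], 'wrist_force': [-1.2468, -0.3754, -0.0056], 'ft_torque': [0.0218, 0.0538, 0.0461], 'width': 0.015}
pos [ 0.5665 -0.2854  0.1523] F [-1.2 -0.4 -0. ] w 0.015 t 5.18
twist units [ 0.035 -0.008 -0.01 ] travel now-frame [ 0.0003 -0.0015  0.0043] target-frame [ 0.0003 -0.0015  0.0043]
```

View pics/w6.png

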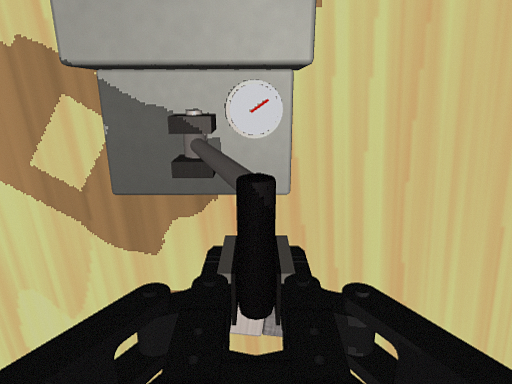

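View pics/s6.png

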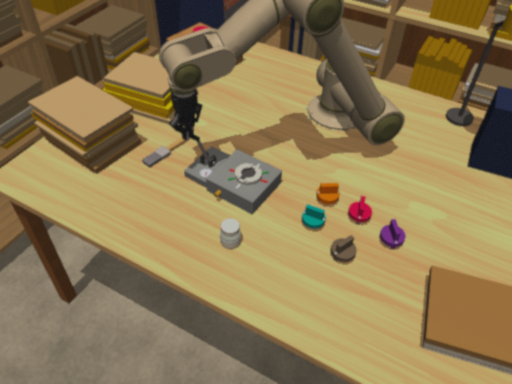

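{"name": "step_arm", "arguments": {
  "motion": [
    {"travel":[-0.008,0,-0.0025],"twist":[0,0,0]},
    {"travel":[-0.008,0,-0.002],"twist":[0,0,0]},
    {"travel":[-0.008,0,-0.0015],"twist":[0,0,0]},
    {"travel":[-0.008,0,-0.001],"twist":[0,0,0]},
    {"travel":[-0.008,0,-0.0005],"twist":[0,0,0]},
    {"travel":[-0.008,0,0],"twist":[0,0,0]},
    {"travel":[-0.008,0,0],"twist":[0,0,0]}
  ]
}}

```text
time: 5.77
eef_pos: [0.5189, -0.2818, 0.163]
ee_rot: [0.999, -0.039, 0.015, 0.005]
wrist_force: [7.5, 0.2, -5.3]
width: 0.0148
```

```bash
python3 go.py .474 -.278 .152 -.08
```

```text
pos [ 0.5189 -0.2818  0.163 ] F [ 7.5  0.2 -5.3] w 0.0148 t 5.77
twist units [ 0.091 -0.294  0.013] travel now-frame [-0.0453 -0.0003  0.0096] target-frame [-0.045  -0.0002  0.011 ]
```

{"name": "step_arm", "arguments": {
  "motion": [
    {"travel":[-0.008,0,0.002],"twist":[0.05,-0.15,0]},
    {"travel":[-0.008,0,0.002],"twist":[0.04,-0.15,0]},
    {"travel":[-0.008,0,0.002],"twist":[0,0,0]},
    {"travel":[-0.008,0,0.002],"twist":[0,0,0]},
    {"travel":[-0.008,0,0.002],"twist":[0,0,0]}
  ]
}}

```text
time: 6.18
eef_pos: [0.4877, -0.2793, 0.1598]
ee_rot: [0.999, -0.039, 0.016, 0.004]
wrist_force: [7.7, 0.9, -0.8]
width: 0.015
```

```bash
python3 go.py .474 -.278 .152 -.08
```

```text
pos [ 0.4877 -0.2793  0.1598] F [ 7.7  0.9 -0.8] w 0.015 t 6.18
twist units [ 0.072 -0.305  0.027] travel now-frame [-0.014  -0.0003  0.0073] target-frame [-0.0138 -0.0002  0.0078]
```

{"name": "step_arm", "arguments": {
  "motion": [
    {"travel":[-0.007,0,0.003],"twist":[0,-0.15,0]},
    {"travel":[-0.007,0,0.003],"twist":[0,0,0]},
    {"travel":[-0.005,0,0.002],"twist":[0,0,0]},
    {"travel":[-0.004,0,0],"twist":[0,0,0]}
  ]
}}

```text
time: 6.52
eef_pos: [0.4741, -0.2784, 0.1562]
ee_rot: [0.999, -0.039, 0.024, 0.008]
wrist_force: [35.8, -2.3, -24.9]
width: 0.0147
```

```bash
python3 go.py .474 -.278 .152 -.08; python3 snap.py scene:s7 wrist:w7
```

```text
pos [ 0.4741 -0.2784  0.1562] F [ 35.8  -2.3 -24.9] w 0.0147 t 6.52
twist units [ 0.13  -0.461  0.024] travel now-frame [-0.0004 -0.0004  0.0042] target-frame [-0.0002 -0.0004  0.0042]
{'time': 6.6167, 'q': [-0.7555, 0.4264, 1.4566, 0.0208, 1.2127, -0.685], 'eef_pos': [0.4743, -0.2784, 0.1561], 'ee_rot': [0.9989, -0.0386, 0.0237, 0.0077], 'wrist_force': [24.4951, 0.0653, -11.2082], 'ft_torque': [0.0852, -3.6908, 0.0463], 'width': 0.0149}
```

View pics/w7.png

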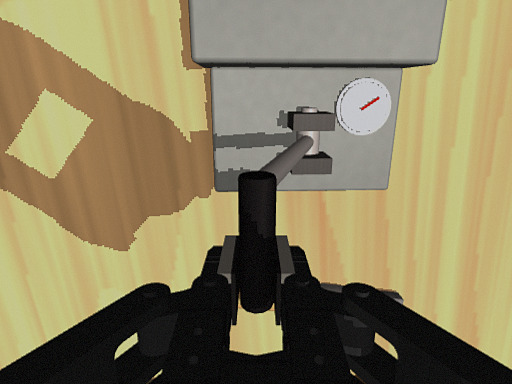

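{"name": "step_arm", "arguments": {
  "motion": [
    {"travel":[0.003,0,-0.001],"twist":[0,-0.05,0]},
    {"travel":[0.003,0,-0.001],"twist":[0,-0.05,0]},
    {"travel":[0.003,0,-0.001],"twist":[0,-0.05,0]},
    {"travel":[0.003,0,-0.001],"twist":[0,-0.05,0]},
    {"travel":[0.003,0,-0.001],"twist":[0,-0.05,0]},
    {"travel":[0.003,0,-0.0005],"twist":[0,-0.05,0]},
    {"travel":[0.003,0,-0.0005],"twist":[0,-0.05,0]},
    {"travel":[0.003,0,-0.0005],"twist":[0,-0.05,0]}
  ]
}}

```text
time: 7.28
eef_pos: [0.5049, -0.2808, 0.1642]
ee_rot: [0.999, -0.038, 0.01, 0.009]
wrist_force: [2.9, -0.4, -1.7]
width: 0.015
```

```bash
python3 go.py .5665 -.285 .152 -.08
```

```text
pos [ 0.5049 -0.2808  0.1642] F [ 2.9 -0.4 -1.7] w 0.015 t 7.28
twist units [ 0.158 -0.192  0.031] travel now-frame [ 0.0615 -0.0008  0.0134] target-frame [ 0.0617 -0.0007  0.0122]
```

{"name": "step_arm", "arguments": {
  "motion": [
    {"travel":[0.0025,0,0],"twist":[0,-0.05,0]},
    {"travel":[0.0025,0,0],"twist":[0,-0.05,0]},
    {"travel":[0.0025,0,0],"twist":[0,-0.05,0]},
    {"travel":[0.0025,0,0],"twist":[0,-0.05,0]},
    {"travel":[0.0025,0,0],"twist":[0,0,0]},
    {"travel":[0.0025,0,0.0005],"twist":[0,0,0]},
    {"travel":[0.0025,0,0.0005],"twist":[0,0,0]},
    {"travel":[0.0025,0,0.0005],"twist":[0,0,0]},
    {"travel":[0.0025,0,0.0005],"twist":[0,0,0]}
  ]
}}

```text
time: 8.03
eef_pos: [0.5302, -0.2828, 0.1635]
ee_rot: [0.999, -0.038, -0.001, 0.009]
wrist_force: [1.9, -0.6, 1.1]
width: 0.015
```

```bash
python3 go.py .5665 -.285 .152 -.08
```

```text
pos [ 0.5302 -0.2828  0.1635] F [ 1.9 -0.6  1.1] w 0.015 t 8.03
twist units [0.17  0.011 0.031] travel now-frame [ 0.0364 -0.0008  0.0114] target-frame [ 0.0364 -0.0007  0.0115]
```

{"name": "step_arm", "arguments": {
  "motion": [
    {"travel":[0.0025,0,0.0005],"twist":[0.05,0,0]},
    {"travel":[0.0025,0,0.0005],"twist":[0.05,0,0]},
    {"travel":[0.0025,0,0.0005],"twist":[0,0,0]},
    {"travel":[0.0025,0,0.0005],"twist":[0,0,0]},
    {"travel":[0.0025,0,0.0007],"twist":[0,0,0]},
    {"travel":[0.0025,0,0.0007],"twist":[0,0,0]},
    {"travel":[0.0025,0,0.001],"twist":[0,0,0]},
    {"travel":[0.0025,0,0.001],"twist":[0,0,0]},
    {"travel":[0.0025,0,0.001],"twist":[0,0,0]},
    {"travel":[0.0025,0,0.001],"twist":[0,0,0]}
  ]
}}

```text
time: 8.87
eef_pos: [0.5582, -0.2849, 0.1567]
ee_rot: [0.999, -0.038, 0.0, 0.004]
wrist_force: [2.9, 0.2, 4.9]
width: 0.0151
```

```bash
python3 go.py .5665 -.285 .152 -.08
```

```text
pos [ 0.5582 -0.2849  0.1567] F [2.9 0.2 4.9] w 0.0151 t 8.87
twist units [ 0.067 -0.009  0.034] travel now-frame [ 0.0082 -0.0006  0.0047] target-frame [ 0.0082 -0.0006  0.0047]
```

{"name": "step_arm", "arguments": {
  "motion": [
    {"travel":[0.0025,0,0.0012],"twist":[0,0,0]},
    {"travel":[0.0025,0,0.0012],"twist":[0,0,0]},
    {"travel":[0.002,0,0.0012],"twist":[0,0,0]},
    {"travel":[0.002,0,0.001],"twist":[0,0,0]},
    {"travel":[0.001,0,0],"twist":[0,0,0]},
    {"travel":[0.001,0,0],"twist":[0,0,0]}
  ]
}}

```text
time: 9.37
eef_pos: [0.5664, -0.2856, 0.1534]
ee_rot: [0.999, -0.038, -0.005, 0.003]
wrist_force: [-2.5, 1.0, 4.3]
width: 0.0149
```

```bash
python3 go.py .5665 -.285 .152 -.08
```

```text
pos [ 0.5664 -0.2856  0.1534] F [-2.5  1.   4.3] w 0.0149 t 9.37
twist units [0.069 0.09  0.031] travel now-frame [ 0.0001 -0.0006  0.0014] target-frame [ 0.0001 -0.0006  0.0014]
```

{"name": "step_arm", "arguments": {
  "motion": [
    {"travel":[0.001,0,0.0005],"twist":[0,0,0]},
    {"travel":[0.001,0,0],"twist":[0,0,0]}
  ]
}}

```text
time: 9.53
eef_pos: [0.5664, -0.2856, 0.1534]
ee_rot: [0.999, -0.039, -0.008, 0.003]
wrist_force: [-4.7, 0.4, 4.7]
width: 0.0146
```

{"name": "step_arm", "arguments": {
  "motion": [
    {"travel":[0,0,0],"twist":[0,0,0]},
    {"travel":[0,0,0],"twist":[0,0,0]},
    {"travel":[0,0,0],"twist":[0,0,0]},
    {"travel":[0,0,0],"twist":[0,0,0]}
  ],
  "claw": 0.06
}}

```text
time: 9.87
eef_pos: [0.565, -0.2856, 0.1512]
ee_rot: [0.999, -0.039, -0.01, 0.002]
wrist_force: [0.2, -0.2, 0.3]
width: 0.0599
```

```bash
python3 snap.py wrist:w8; python3 go.py .467 .268 .15 -1.31
```

```text
{'time': 9.9167, 'q': [-0.6484, 0.5946, 1.1634, -0.0153, 1.3979, -0.5678], 'eef_pos': [0.5649, -0.2855, 0.1511], 'ee_rot': [0.9992, -0.0389, -0.0102, 0.0021], 'wrist_force': [-0.1177, -0.4335, -0.2604], 'ft_torque': [0.0182, 0.0037, 0.0123], 'width': 0.0601}
pos [ 0.5649 -0.2855  0.1511] F [-0.1 -0.4 -0.3] w 0.0601 t 9.92
twist units [ 0.16   0.138 11.766] travel now-frame [-0.1406 -0.5442  0.0012] target-frame [-0.56   -0.0481  0.0011]
```

View pics/w8.png

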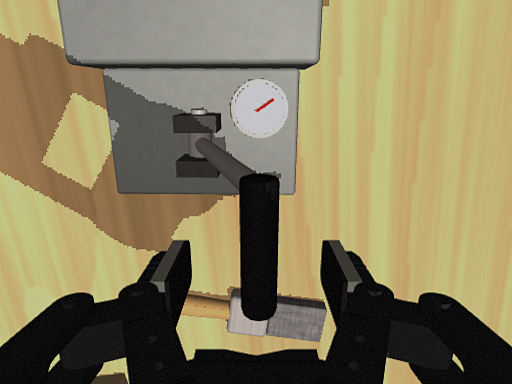

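{"name": "step_arm", "arguments": {
  "motion": [
    {"travel":[0,0,-0.03],"twist":[0.08,0.14,0]},
    {"travel":[0,0,-0.03],"twist":[0.08,0,0]},
    {"travel":[0,0,-0.03],"twist":[0,0,0]},
    {"travel":[0,0,0],"twist":[0,0,1.18]},
    {"travel":[0,0,0],"twist":[0,0,1.18]},
    {"travel":[0,0,0],"twist":[0,0,1.18]},
    {"travel":[0,0,0],"twist":[0,0,1.18]},
    {"travel":[0,0,0],"twist":[0,0,1.18]},
    {"travel":[0,0,0],"twist":[0,0,1.18]},
    {"travel":[0,0,0],"twist":[0,0,1.18]},
    {"travel":[0,0,0],"twist":[0,0,1.18]},
    {"travel":[0,0,0],"twist":[0,0,1.18]},
    {"travel":[0,0,0],"twist":[0,0,1.18]},
    {"travel":[0,0,0],"twist":[0,0,0]}
  ]
}}

```text
time: 11.08
eef_pos: [0.5654, -0.286, 0.2423]
ee_rot: [0.785, -0.619, -0.008, -0.004]
wrist_force: [-0.8, -0.3, -0.2]
width: 0.0601
```

```bash
python3 go.py .467 .268 .24 -1.31
```

```text
pos [ 0.5654 -0.286   0.2423] F [-0.8 -0.3 -0.2] w 0.0601 t 11.08
twist units [ 0.038  0.166 -0.239] travel now-frame [-0.5616 -0.0337  0.0119] target-frame [-0.5607 -0.0478  0.0023]
```

{"name": "step_arm", "arguments": {
  "motion": [
    {"travel":[0,0,0],"twist":[0.04,0.16,-0.24]},
    {"travel":[-0.037,-0.003,0],"twist":[0,0,0]},
    {"travel":[-0.037,-0.003,0],"twist":[0,0,0]},
    {"travel":[-0.037,-0.003,0],"twist":[0,0,0]},
    {"travel":[-0.037,-0.003,0],"twist":[0,0,0]},
    {"travel":[-0.037,-0.003,0],"twist":[0,0,0]},
    {"travel":[-0.037,-0.003,0],"twist":[0,0,0]},
    {"travel":[-0.037,-0.003,0],"twist":[0,0,0]},
    {"travel":[-0.037,-0.003,0],"twist":[0,0,0]},
    {"travel":[-0.037,-0.003,0],"twist":[0,0,0]},
    {"travel":[-0.037,-0.003,0],"twist":[0,0,0]},
    {"travel":[-0.037,-0.003,0],"twist":[0,0,0]},
    {"travel":[-0.037,-0.003,0],"twist":[0,0,0]},
    {"travel":[-0.037,-0.003,0],"twist":[0,0,0]},
    {"travel":[-0.037,-0.003,0],"twist":[0,0,0]},
    {"travel":[0,0,0],"twist":[0,0,0]}
  ]
}}

```text
time: 12.42
eef_pos: [0.4445, 0.2416, 0.2372]
ee_rot: [0.817, -0.576, 0.007, -0.001]
wrist_force: [-0.4, 0.2, -0.4]
width: 0.0597
```

```bash
python3 go.py .467 .268 .2 -1.31
```

```text
pos [0.4445 0.2416 0.2372] F [-0.4  0.2 -0.4] w 0.0597 t 12.42
twist units [-0.099 -0.09   0.78 ] travel now-frame [-0.0177 -0.0297  0.0374] target-frame [-0.0197 -0.0286  0.0372]
```

{"name": "step_arm", "arguments": {
  "motion": [
    {"travel":[0,0,0],"twist":[-0.1,-0.09,0.78]},
    {"travel":[-0.01,-0.014,0.02],"twist":[0,0,0]},
    {"travel":[-0.01,-0.014,0.02],"twist":[0,0,0]},
    {"travel":[0,0,0],"twist":[0,0,0]}
  ]
}}

```text
time: 12.75
eef_pos: [0.4655, 0.2721, 0.1975]
ee_rot: [0.8, -0.6, 0.002, -0.002]
wrist_force: [-0.0, 0.3, -0.1]
width: 0.0601
```

```bash
python3 snap.py wrist:w9; python3 go.py .467 .268 .15 -1.31
```

```text
{'time': 12.8, 'q': [0.309, 0.3832, 1.3905, -0.0017, 1.3601, 1.5969], 'eef_pos': [0.4652, 0.2714, 0.1992], 'ee_rot': [0.7998, -0.6002, 0.0029, -0.0027], 'wrist_force': [-0.0189, -0.0454, -0.5712], 'ft_torque': [0.0275, -0.0358, 0.0017], 'width': 0.06}
pos [0.4652 0.2714 0.1992] F [-0.  -0.  -0.6] w 0.06 t 12.8
twist units [-0.075 -0.013  0.214] travel now-frame [ 0.0037 -0.0004  0.0492] target-frame [ 0.0038 -0.0009  0.0492]
```

View pics/w9.png

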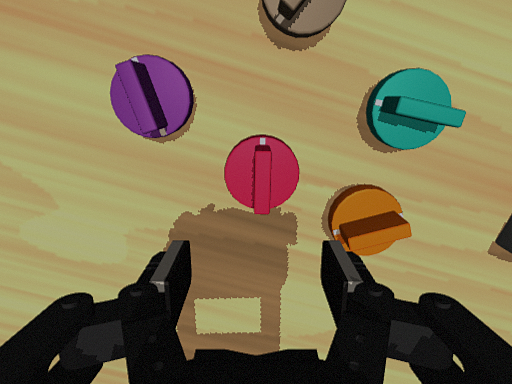

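```bash
python3 - <<'E'
from h import *
a=cv2.imread("pics/w9.png"); cv2.imwrite("pics/w9c.png",cv2.resize(a[130:220,215:310],None,fx=6,fy=6,interpolation=cv2.INTER_CUBIC))
E
```

```text
(no output)
```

View pics/w9c.png

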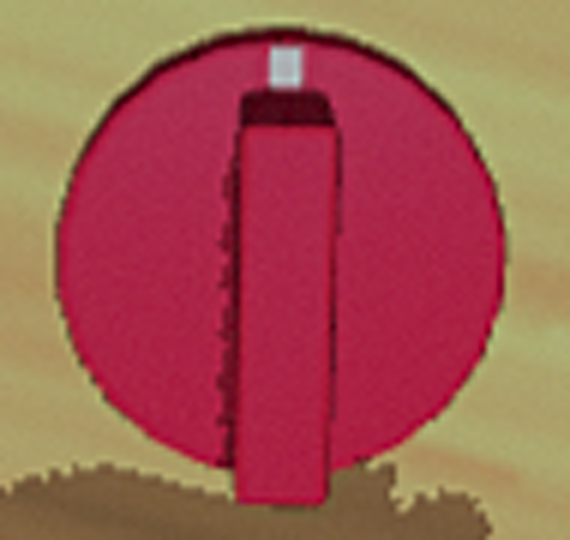

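```bash
python3 - <<'E'
from h import *
W=load("pics/w9.npz");W2=load("pics/w2.npz");T=load("pics/top0.npz");S=load("pics/scene0.npz")
L=np.array([[28,7,70],[28,-7,70],[-28,7,70],[-28,-7,70]])/1e3
P=crop([[242,127],[334,127],[236,504],[327,506]],(215,130))
P2=crop([[415,218],[440,292],[136,318],[165,388]],(200,105))
for z in (.068,.07,.072):
  q=[onplane(W,p,z) for p in P]; print(np.mean(q,0),np.arctan2(*(q[0]-q[2])[1::-1]),np.arctan2(*(q[1]-q[3])[1::-1]),np.linalg.norm(q[0]-q[2]))
print("disc",onplane(W,crop([282,252],(215,130)),.036))
for ob in ([(W,L,P)],[(W,L,P),(W2,L,P2)]):
    s,r=pose(ob,(.467,.268,0,.26)); print(s,r.round(1).tolist())
# finger mid in image: TCP proj
print(proj(W,[.4652,.2714,.1992]))
E
```

```text
[0.4668042 0.2668857 0.068    ] 0.2673468173629124 0.27776553815077043 0.05502460989154641
[0.46729905 0.2670759  0.07      ] 0.2673468173629116 0.2777655381507714 0.054620134382889866
[0.46779389 0.26726611 0.072     ] 0.26734681736291177 0.27776553815077104 0.05421565887423334
disc [0.46949042 0.26743221 0.036     ]
[ 0.46556103  0.26640712 -0.00705704  0.27252194] [[-0.7, 0.0], [0.7, 0.2], [-0.3, -0.0], [0.3, -0.2]]
[ 0.46612185  0.26653409 -0.00604424  0.26504828] [[-0.4, -0.5], [1.0, -0.2], [-0.5, -0.3], [0.2, -0.4], [0.1, -0.3], [0.2, -0.3], [-2.3, 0.6], [-2.4, 0.8]]
[[257.58279141 255.24395493]]
```

```bash
python3 go.py .467 .267 .08 -1.304
```

```text
pos [0.4652 0.2714 0.1992] F [-0.  -0.  -0.6] w 0.06 t 12.8
twist units [-0.075 -0.013  0.157] travel now-frame [0.0046 0.0004 0.1192] target-frame [ 0.0047 -0.0006  0.1192]
```

{"name": "step_arm", "arguments": {
  "motion": [
    {"travel":[0.0045,0,0],"twist":[-0.07,0,0.16]},
    {"travel":[0,0,0.025],"twist":[0,0,0]},
    {"travel":[0,0,0.025],"twist":[0,0,0]},
    {"travel":[0,0,0.025],"twist":[0,0,0]},
    {"travel":[0,0,0.025],"twist":[0,0,0]},
    {"travel":[0,0,0.02],"twist":[0,0,0]},
    {"travel":[0,0,0],"twist":[0,0,0]}
  ]
}}

```text
time: 13.38
eef_pos: [0.4699, 0.2618, 0.0842]
ee_rot: [0.797, -0.604, 0.006, -0.005]
wrist_force: [-0.0, 0.1, -1.0]
width: 0.0601
```

```bash
python3 go.py .467 .267 .043 -1.304; python3 snap.py wrist:w10
```

```text
pos [0.4699 0.2618 0.0842] F [-0.   0.1 -1. ] w 0.0601 t 13.38
twist units [-0.143 -0.032  0.057] travel now-frame [-0.006   0.002   0.0412] target-frame [-0.0058  0.0014  0.0412]
{'time': 13.4333, 'q': [0.2899, 0.5066, 1.5548, -0.0042, 1.0625, 1.5901], 'eef_pos': [0.4708, 0.2621, 0.0861], 'ee_rot': [0.7966, -0.6045, 0.0067, -0.006], 'wrist_force': [0.1012, -0.4444, 0.6325], 'ft_torque': [-0.0668, 0.0233, 0.0642], 'width': 0.0597}
```

View pics/w10.png

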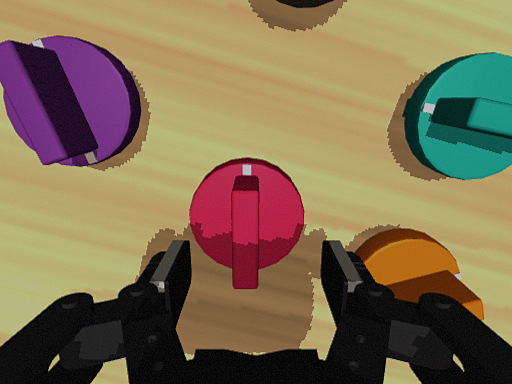

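```bash
python3 - <<'E'
from h import *
W=load("pics/w10.npz")
t=np.array([np.cos(-1.304),np.sin(-1.304)])
for p,z in([420,278],.07),([485,322],.07),([372,300],.07),([350,262],.036): 
    q=onplane(W,p,z); print(p,q,"along jaw",(q[:2]-[.467,.267])@t, "along bar",(q[:2]-[.467,.267])@[np.cos(.267),np.sin(.267)])
for p in([245,175],[245,288]): print(onplane(W,p,.07))
E
python3 go.py .467 .267 .043 -1.304
```

```text
[420, 278] [0.4723464  0.17171257 0.07      ] along jaw 0.09332574757533514 along bar -0.019983576987121044
[485, 322] [0.45657653 0.12578763 0.07      ] along jaw 0.13346827436404649 along bar -0.04731144927902856
[372, 300] [0.45291313 0.19156158 0.07      ] along jaw 0.06905555022716318 along bar -0.03349132195516971
[350, 262] [0.45690402 0.19569424 0.036     ] along jaw 0.06612127109737576 along bar -0.028551481503907128
[0.50160242 0.27628198 0.07      ]
[0.44160851 0.26004657 0.07      ]
pos [0.4708 0.2621 0.0861] F [ 0.1 -0.4  0.6] w 0.0597 t 13.43
twist units [-0.169 -0.031  0.055] travel now-frame [-0.0059  0.0031  0.043 ] target-frame [-0.0058  0.0023  0.0431]
```

{"name": "step_arm", "arguments": {
  "motion": [
    {"travel":[-0.0055,0.002,0],"twist":[-0.17,-0.03,0.05]},
    {"travel":[0,0,0.02],"twist":[0,0,0]},
    {"travel":[0,0,0.014],"twist":[0,0,0]},
    {"travel":[0,0,0],"twist":[0,0,0]},
    {"travel":[0,0,0],"twist":[0,0,0]}
  ],
  "claw": 0.045
}}

```text
time: 13.85
eef_pos: [0.4714, 0.2677, 0.0611]
ee_rot: [0.795, -0.607, 0.003, -0.005]
wrist_force: [-0.1, -0.0, 0.3]
width: 0.0451
```

```bash
python3 go.py .468 .267 .043 -1.304; python3 snap.py wrist:w11
```

```text
pos [0.4714 0.2677 0.0611] F [-0.1 -0.   0.3] w 0.0451 t 13.85
twist units [-0.107  0.008 -0.001] travel now-frame [-0.0002  0.0037  0.0181] target-frame [-0.0002  0.0034  0.0181]
{'time': 13.9, 'q': [0.2979, 0.5476, 1.568, 0.0006, 1.0142, 1.6017], 'eef_pos': [0.4715, 0.2678, 0.0613], 'ee_rot': [0.7948, -0.6068, 0.0032, -0.0049], 'wrist_force': [-0.382, 0.0648, 0.0455], 'ft_torque': [-0.0516, 0.0043, -0.0127], 'width': 0.0449}
```

View pics/w11.png

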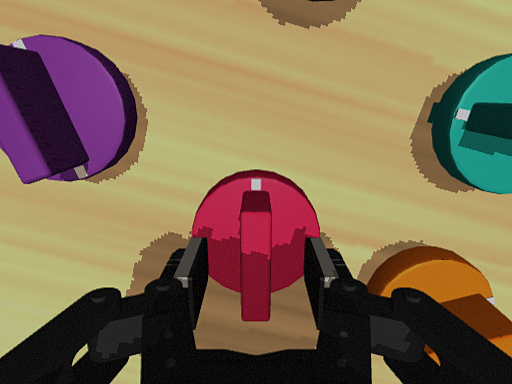

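```bash
python3 - <<'E'
from h import *
W=load("pics/w11.npz")
a=cv2.imread("pics/w11.png"); cv2.imwrite("pics/w11c.png",cv2.resize(a[165:330,185:325],None,fx=3.6,fy=3.6,interpolation=cv2.INTER_CUBIC))
L=np.array([[x,y,.07] for x in(.028,-.028) for y in (.007,-.007)])
c,n=np.cos(.267),np.sin(.267)
print(proj(W,L@np.array([[c,n,0],[-n,c,0],[0,0,1]])+[.468,.267,0]).round(1))
print(proj(W,[.4715,.2678,.0613+.019]))
E
```

```text
[[239.6 209.9]
 [272.5 209.9]
 [241.2 321.8]
 [270.8 321.8]]
[[256.42839106 273.33675437]]
```

View pics/w11c.png

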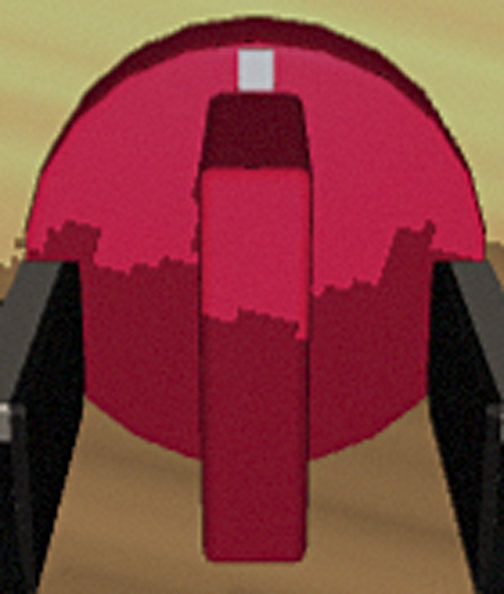

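{"name": "step_arm", "arguments": {
  "motion": [
    {"travel":[0,0.0035,0.005],"twist":[-0.11,0,0]},
    {"travel":[0,0,0.01],"twist":[0,0,0]},
    {"travel":[0,0,0.005],"twist":[0,0,0]},
    {"travel":[0,0,0],"twist":[0,0,0]}
  ]
}}

```text
time: 14.23
eef_pos: [0.4692, 0.2674, 0.0432]
ee_rot: [0.795, -0.607, 0.001, -0.002]
wrist_force: [0.4, -0.3, 0.2]
width: 0.0451
```

```bash
python3 go.py .468 .267 .043 -1.304
```

```text
pos [0.4692 0.2674 0.0432] F [ 0.4 -0.3  0.2] w 0.0451 t 14.23
twist units [-0.045  0.011  0.002] travel now-frame [0.0001 0.0013 0.0002] target-frame [0.0001 0.0013 0.0002]
```

Close gently, with a 1 mm trim.

{"name": "step_arm", "arguments": {
  "motion": [
    {"travel":[0,0.0012,0],"twist":[-0.04,0,0]},
    {"travel":[0,0,0],"twist":[0,0,0]},
    {"travel":[0,0,0],"twist":[0,0,0]},
    {"travel":[0,0,0],"twist":[0,0,0]},
    {"travel":[0,0,0],"twist":[0,0,0]},
    {"travel":[0,0,0],"twist":[0,0,0]}
  ],
  "claw": 0.0,
  "newtons": 50
}}

```text
time: 14.73
eef_pos: [0.4678, 0.267, 0.043]
ee_rot: [0.795, -0.607, -0.001, 0.0]
wrist_force: [0.4, -1.1, -0.8]
width: 0.0132
```

{"name": "step_arm", "arguments": {
  "motion": [
    {"travel":[0,0,-0.01],"twist":[0,0,0]},
    {"travel":[0,0,-0.025],"twist":[0,0,0]},
    {"travel":[0,0,-0.03],"twist":[0,0,0]},
    {"travel":[0,0,-0.03],"twist":[0,0,0]},
    {"travel":[0,0,-0.03],"twist":[0,0,0]},
    {"travel":[0,0,0],"twist":[0,0,0]}
  ]
}}

```text
time: 15.23
eef_pos: [0.4667, 0.2665, 0.1749]
ee_rot: [0.795, -0.607, -0.002, 0.002]
wrist_force: [0.6, -0.1, -0.5]
width: 0.0133
```

```bash
python3 snap.py wrist:w12; python3 go.py .5355 -.087 .17 -1.65
```

```text
{'time': 15.2833, 'q': [0.2979, 0.4118, 1.4276, 0.0011, 1.3118, 1.6014], 'eef_pos': [0.4658, 0.2662, 0.1724], 'ee_rot': [0.7949, -0.6067, -0.0032, 0.0036], 'wrist_force': [0.0079, -0.3215, -2.0276], 'ft_torque': [-0.0063, -0.0658, -0.038], 'width': 0.0131}
pos [0.4658 0.2662 0.1724] F [ 0.  -0.3 -2. ] w 0.0131 t 15.28
twist units [ 0.093 -0.008  3.305] travel now-frame [0.3591 0.0259 0.0024] target-frame [ 0.3466 -0.0974  0.0024]
```

View pics/w12.png

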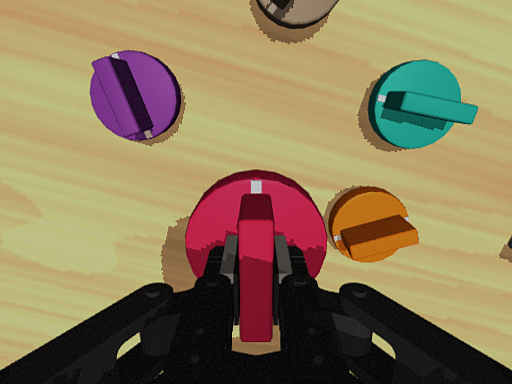

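{"name": "step_arm", "arguments": {
  "motion": [
    {"travel":[0,0,0],"twist":[0.03,0,1.1]},
    {"travel":[0,0,0],"twist":[0.03,0,1.1]},
    {"travel":[0,0,0],"twist":[0.03,0,1.1]},
    {"travel":[0.029,-0.008,0],"twist":[0,0,0]},
    {"travel":[0.029,-0.008,0],"twist":[0,0,0]},
    {"travel":[0.029,-0.008,0],"twist":[0,0,0]},
    {"travel":[0.029,-0.008,0],"twist":[0,0,0]},
    {"travel":[0.029,-0.008,0],"twist":[0,0,0]},
    {"travel":[0.029,-0.008,0],"twist":[0,0,0]},
    {"travel":[0.029,-0.008,0],"twist":[0,0,0]},
    {"travel":[0.029,-0.008,0],"twist":[0,0,0]},
    {"travel":[0.029,-0.008,0],"twist":[0,0,0]},
    {"travel":[0.029,-0.008,0],"twist":[0,0,0]},
    {"travel":[0.029,-0.008,0],"twist":[0,0,0]},
    {"travel":[0,0,0],"twist":[0,0,0]}
  ]
}}

```text
time: 16.53
eef_pos: [0.5155, -0.0733, 0.1599]
ee_rot: [-0.673, 0.739, 0.009, -0.009]
wrist_force: [-0.2, -0.3, -3.1]
width: 0.0131
```

```bash
python3 go.py .5355 -.087 .15 -1.65
```

```text
pos [ 0.5155 -0.0733  0.1599] F [-0.2 -0.3 -3.1] w 0.0131 t 16.53
twist units [ 0.242 -0.011 -0.133] travel now-frame [ 0.0118 -0.0214  0.0094] target-frame [ 0.0121 -0.021   0.0099]
```

{"name": "step_arm", "arguments": {
  "motion": [
    {"travel":[0,0,0],"twist":[0.24,0,-0.13]},
    {"travel":[0.006,-0.0105,0],"twist":[0,0,0]},
    {"travel":[0.006,-0.0105,0],"twist":[0,0,0]},
    {"travel":[0,0,0],"twist":[0,0,0]}
  ]
}}

```text
time: 16.87
eef_pos: [0.5334, -0.0882, 0.1558]
ee_rot: [-0.677, 0.736, 0.004, -0.002]
wrist_force: [0.4, -1.0, -2.6]
width: 0.0137
```

```bash
python3 snap.py wrist:w13 top:t13 scene:s13; python3 go.py .5355 -.087 .15 -1.65; python3 - <<'E'
from h import *
a=cv2.imread("pics/t13.png");b=cv2.imread("pics/s13.png")
cv2.imwrite("pics/c13.png",np.hstack([cv2.resize(a[170:260,240:320],(400,450),interpolation=cv2.INTER_CUBIC),cv2.resize(b[125:215,205:285],(400,450),interpolation=cv2.INTER_CUBIC)]))
E
```

```text
{'time': 17.0167, 'q': [-0.3814, 0.4326, 1.4447, -0.0005, 1.2732, 1.2718], 'eef_pos': [0.5321, -0.087, 0.1562], 'ee_rot': [-0.6774, 0.7356, 0.0039, -0.0021], 'wrist_force': [0.0214, 0.4004, -1.8151], 'ft_torque': [0.0, 0.0334, 0.0224], 'width': 0.0134}
pos [ 0.5321 -0.087   0.1562] F [ 0.   0.4 -1.8] w 0.0134 t 17.02
twist units [ 0.083  0.021 -0.03 ] travel now-frame [-0.0002 -0.0034  0.0062] target-frame [-0.0002 -0.0034  0.0062]
```

View pics/c13.png

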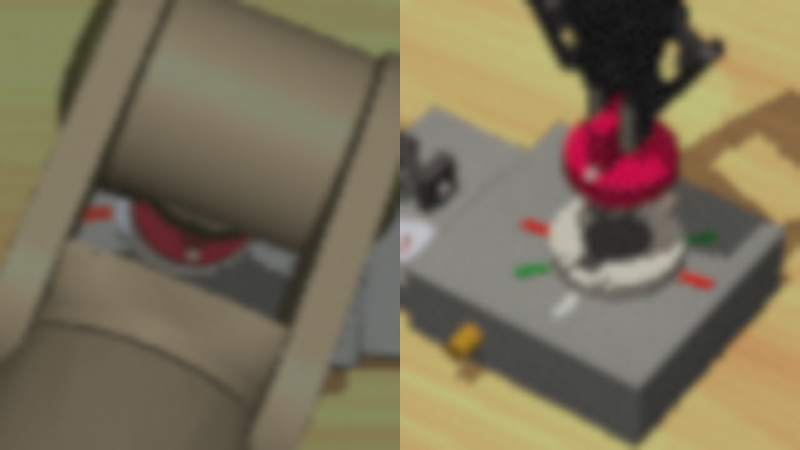

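View pics/w13.png

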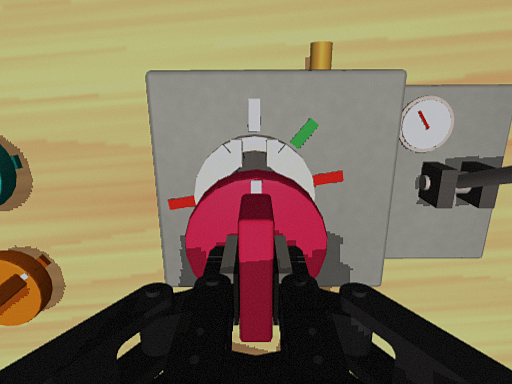

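```bash
python3 - <<'E'
from h import *
W=load("pics/w13.npz")
a=cv2.imread("pics/w13.png"); cv2.imwrite("pics/w13c.png",cv2.resize(a[60:210,140:340],None,fx=4,fy=4,interpolation=cv2.INTER_CUBIC))
cv2.imwrite("pics/w13d.png",cv2.resize(a[165:350,180:335],None,fx=3.2,fy=3.2,interpolation=cv2.INTER_CUBIC))
E
```

```text
(no output)
```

View pics/w13c.png

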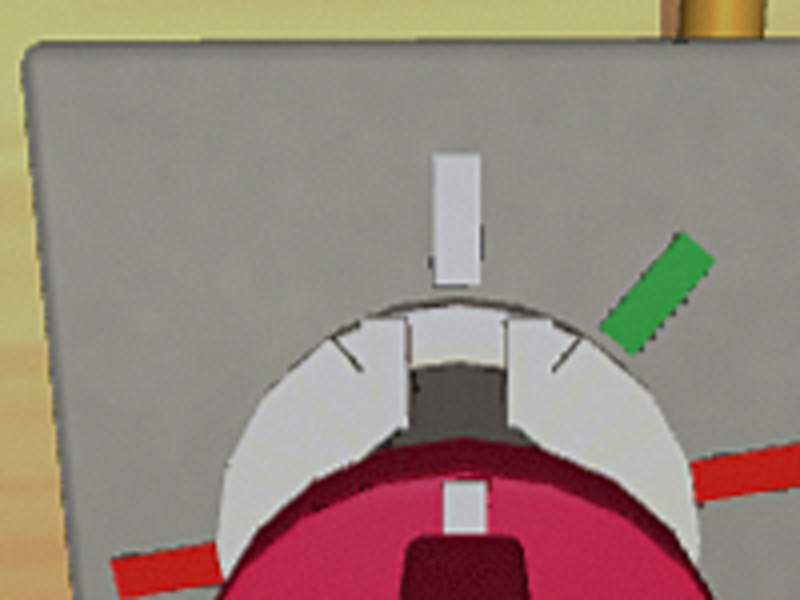

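View pics/w13d.png

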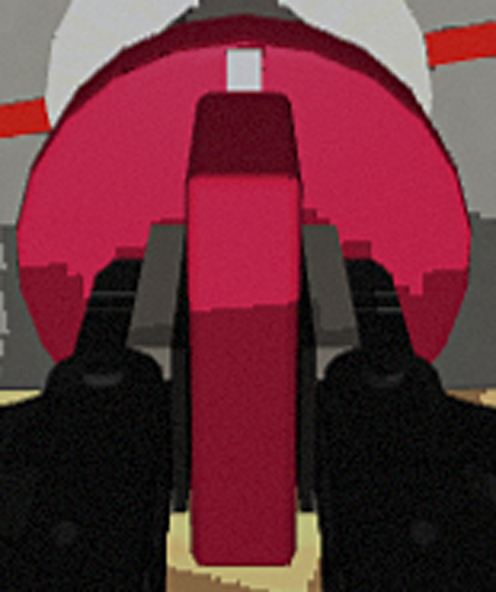

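```bash
python3 - <<'E'
from h import *
W=load("pics/w13.npz")
k=.066
L=np.array([[k,0,.06],[-k*np.cos(1.4),k*np.sin(1.4),.06],[k*np.cos(.7),-k*np.sin(.7),.06],[.042,0,.0755],[.085,.075,.06]])
P=crop([[457,154],[115,578],[700,247],[456,303],[25,42]],(140,60),4)
def fit(L,P,z,x0):
    def pr(s):
        c,n=np.cos(s[2]),np.sin(s[2]); return (proj(W,L@np.array([[c,n,0],[-n,c,0],[0,0,1]])+[s[0],s[1],z])-P)
    o=least_squares(lambda s:pr(s).ravel(),x0,loss="soft_l1",f_scale=.5); return o.x,pr(o.x).round(1).tolist()
for z in(0,-.004): print("socket",fit(L,P,z,[.53,-.09,-.08]))
Lb=np.array([[28,7,70],[28,-7,70],[-28,7,70],[-28,-7,70]])/1e3
Pb=crop([[190,178],[298,178],[192,562],[294,562]],(180,165),3.2)
for z in(.1132,.1112): print("filter",fit(Lb,Pb,z,[.53,-.09,-.08]))
E
```

```text
socket (array([ 0.53543446, -0.08709393, -0.08141189]), [[0.1, 0.1], [0.0, 0.2], [0.0, -0.3], [0.4, 0.9], [-3.6, -1.1]])
socket (array([ 0.53507102, -0.086991  , -0.08274878]), [[0.2, 0.5], [1.3, -1.2], [-1.0, -0.1], [0.4, 0.7], [-1.6, -0.3]])
filter (array([ 0.53310187, -0.08802196, -0.08488742]), [[-2.1, -0.6], [2.1, -0.5], [-0.8, 3.9], [0.8, 3.9]])
filter (array([ 0.53229279, -0.087955  , -0.08495918]), [[-1.8, -0.6], [1.7, -0.5], [-0.5, 2.0], [0.5, 2.1]])
```

{"name": "step_arm", "arguments": {
  "motion": [
    {"travel":[-0.001,-0.003,0],"twist":[0.08,0.02,-0.03]},
    {"travel":[0,0,0.012],"twist":[0,0,0]},
    {"travel":[0,0,0.012],"twist":[0,0,0]},
    {"travel":[0,0,0.006],"twist":[0,0,0]},
    {"travel":[0,0,0],"twist":[0,0,0]},
    {"travel":[0,0,0],"twist":[0,0,0]}
  ]
}}

```text
time: 17.52
eef_pos: [0.5339, -0.0829, 0.1257]
ee_rot: [-0.68, 0.733, -0.001, 0.001]
wrist_force: [-0.2, 0.1, -2.0]
width: 0.0132
```

```bash
python3 snap.py wrist:w14 scene:s14; python3 go.py .535 -.0865 .115 -1.652;python3 - <<'E'
from h import *
b=cv2.imread("pics/s14.png")
cv2.imwrite("pics/c14.png",cv2.resize(b[135:205,205:285],None,fx=8,fy=8,interpolation=cv2.INTER_CUBIC))
E
```

```text
{'time': 17.6167, 'q': [-0.3737, 0.4641, 1.4906, 0.0005, 1.1849, 1.2728], 'eef_pos': [0.5342, -0.0831, 0.126], 'ee_rot': [-0.6798, 0.7334, -0.0008, 0.0007], 'wrist_force': [-0.5113, 0.1995, -1.5232], 'ft_torque': [-0.0016, 0.0107, -0.0182], 'width': 0.0129}
pos [ 0.5342 -0.0831  0.126 ] F [-0.5  0.2 -1.5] w 0.0129 t 17.62
twist units [-0.02  -0.001  0.051] travel now-frame [ 0.0033 -0.0011  0.011 ] target-frame [ 0.0033 -0.0011  0.011 ]
```

View pics/w14.png

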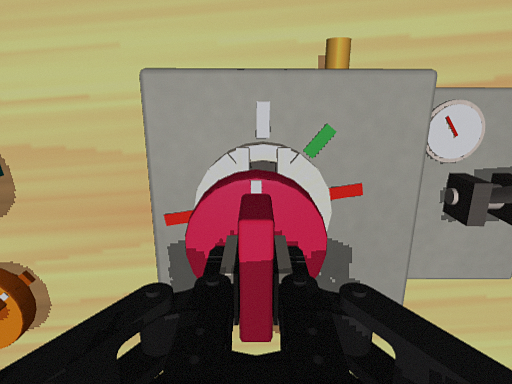

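View pics/c14.png

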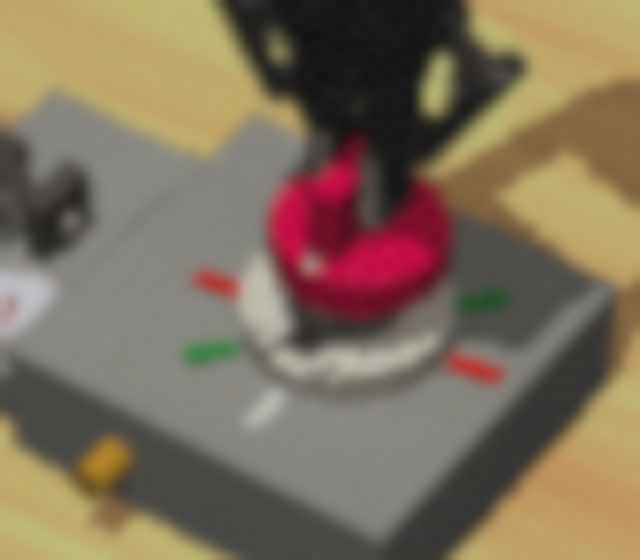

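{"name": "step_arm", "arguments": {
  "motion": [
    {"travel":[0.003,-0.001,0],"twist":[-0.02,0,0.04]},
    {"travel":[0,0,0],"twist":[0,0,0]}
  ]
}}

```text
time: 17.78
eef_pos: [0.5354, -0.0864, 0.127]
ee_rot: [-0.678, 0.735, -0.001, 0.0]
wrist_force: [0.8, 0.1, -1.9]
width: 0.0131
```

```bash
python3 snap.py wrist:w15; python3 go.py .535 -.0865 .115 -1.652;python3 - <<'E'
from h import *
a=cv2.imread("pics/w15.png")
cv2.imwrite("pics/w15c.png",cv2.resize(a[60:210,160:360],None,fx=4,fy=4,interpolation=cv2.INTER_CUBIC))
E
```

```text
{'time': 17.8333, 'q': [-0.3781, 0.4656, 1.4844, -0.0001, 1.19, 1.2727], 'eef_pos': [0.5353, -0.0862, 0.127], 'ee_rot': [-0.6783, 0.7348, -0.0008, 0.0003], 'wrist_force': [-0.3507, -0.1374, -0.315], 'ft_torque': [0.0225, 0.02, 0.0095], 'width': 0.0128}
pos [ 0.5353 -0.0862  0.127 ] F [-0.4 -0.1 -0.3] w 0.0128 t 17.83
twist units [-0.015 -0.005  0.012] travel now-frame [0.0003 0.0003 0.012 ] target-frame [0.0003 0.0003 0.012 ]
```

View pics/w15c.png

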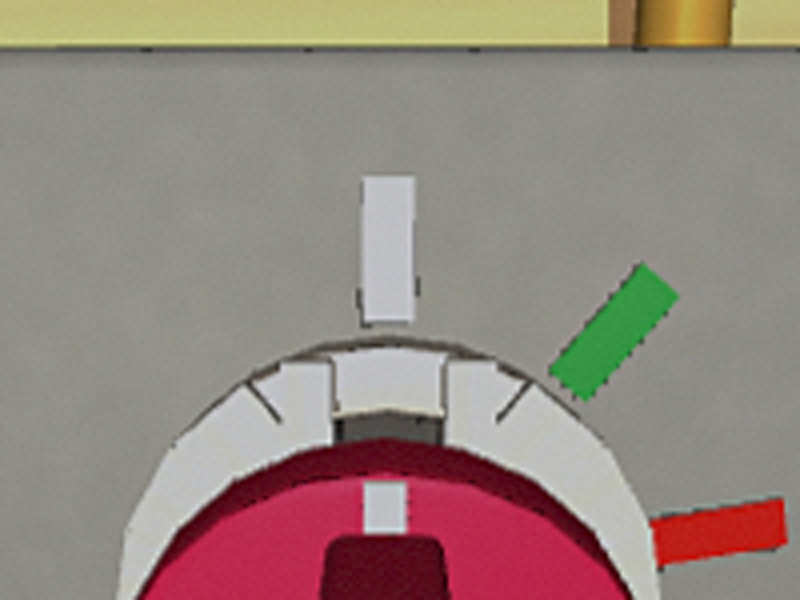

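{"name": "step_arm", "arguments": {
  "motion": [
    {"travel":[0,0,0.004],"twist":[0,0,0]},
    {"travel":[0,0,0.004],"twist":[0,0,0]},
    {"travel":[0,0,0.003],"twist":[0,0,0]},
    {"travel":[0,0,0.003],"twist":[0,0,0]}
  ]
}}

```text
time: 18.17
eef_pos: [0.5357, -0.0866, 0.1128]
ee_rot: [-0.678, 0.735, -0.002, 0.001]
wrist_force: [-0.0, 0.0, -2.7]
width: 0.0134
```

```bash
python3 go.py .5353 -.0862 .106 -1.652
```

```text
pos [ 0.5357 -0.0866  0.1128] F [-0.   0.  -2.7] w 0.0134 t 18.17
twist units [-0.035 -0.011  0.008] travel now-frame [-0.0003  0.0005  0.0068] target-frame [-0.0003  0.0005  0.0068]
```

{"name": "step_arm", "arguments": {
  "motion": [
    {"travel":[0,0,0.003],"twist":[0,0,0]},
    {"travel":[0,0,0.002],"twist":[0,0,0]},
    {"travel":[0,0,0.002],"twist":[0,0,0]},
    {"travel":[0,0,0.0015],"twist":[0,0,0]}
  ]
}}

```text
time: 18.5
eef_pos: [0.5359, -0.0866, 0.1058]
ee_rot: [-0.678, 0.735, -0.002, 0.001]
wrist_force: [-7.7, 1.9, 21.3]
width: 0.0131
```

```bash
python3 go.py .5353 -.0862 .106 -1.652
```

```text
pos [ 0.5359 -0.0866  0.1058] F [-7.7  1.9 21.3] w 0.0131 t 18.5
twist units [-0.044 -0.016  0.011] travel now-frame [-0.0003  0.0006 -0.0002] target-frame [-0.0003  0.0006 -0.0002]
```

{"name": "step_arm", "arguments": {
  "motion": [
    {"travel":[0,0,0],"twist":[0,0,0]},
    {"travel":[0,0,0],"twist":[0,0,0]},
    {"travel":[0,0,0],"twist":[0,0,0]}
  ],
  "claw": 0.0,
  "newtons": 80
}}

```text
time: 18.75
eef_pos: [0.536, -0.0866, 0.1068]
ee_rot: [-0.678, 0.735, -0.003, 0.001]
wrist_force: [0.1, -0.5, -1.7]
width: 0.0126
```

```bash
python3 go.py .5353 -.0866 .106 -1.652; python3 snap.py wrist:w16 scene:s16;python3 - <<'E'
from h import *
b=cv2.imread("pics/s16.png");a=cv2.imread("pics/w16.png")
cv2.imwrite("pics/c16.png",np.hstack([cv2.resize(b[135:205,205:275],(400,400),interpolation=cv2.INTER_CUBIC),cv2.resize(a[60:260,160:360],(400,400),interpolation=cv2.INTER_CUBIC)]))
E
```

```text
pos [ 0.536  -0.0866  0.1068] F [ 0.1 -0.5 -1.7] w 0.0126 t 18.75
twist units [-0.059 -0.021  0.012] travel now-frame [0.0001 0.0007 0.0008] target-frame [0.0001 0.0007 0.0008]
{'time': 18.85, 'q': [-0.3781, 0.4898, 1.5115, -0.0003, 1.1343, 1.2727], 'eef_pos': [0.536, -0.0866, 0.1066], 'ee_rot': [-0.6783, 0.7348, -0.0028, 0.0012], 'wrist_force': [-0.4433, 0.5191, -1.8347], 'ft_torque': [0.0422, 0.0123, 0.0246], 'width': 0.0126}
```

View pics/c16.png

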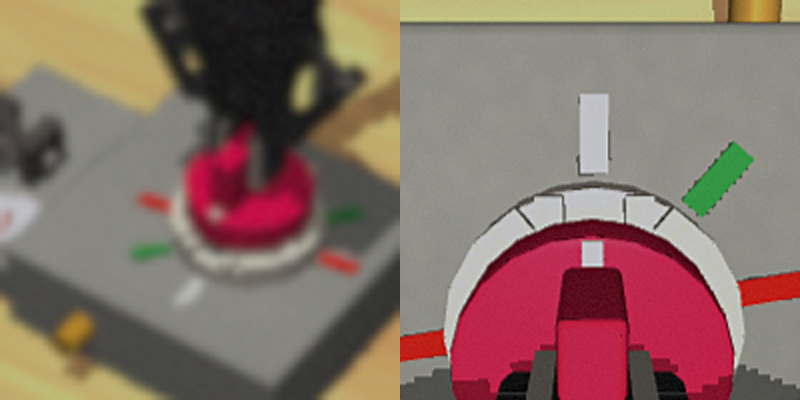

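{"name": "step_arm", "arguments": {
  "motion": [
    {"travel":[0,0,0.0005],"twist":[-0.03,0,0.6]},
    {"travel":[0,0,0],"twist":[-0.03,0,0.6]},
    {"travel":[0,0,0],"twist":[0,0,0.6]},
    {"travel":[0,0,0],"twist":[0,0,0.6]}
  ]
}}

```text
time: 19.18
eef_pos: [0.536, -0.087, 0.1061]
ee_rot: [-0.577, 0.816, -0.001, -0.001]
wrist_force: [-2.1, -0.9, 1.4]
width: 0.0128
```

```bash
python3 go.py .5353 -.0866 .1062 -2.392; python3 snap.py
```

```text
pos [ 0.536  -0.087   0.1061] F [-2.1 -0.9  1.4] w 0.0128 t 19.18
twist units [-1.000e-03 -2.700e-02  4.599e+00] travel now-frame [-0.0002  0.0008 -0.0001] target-frame [ 0.0002  0.0008 -0.0001]
{'time': 19.1833, 'q': [-0.3777, 0.4932, 1.5067, -0.0031, 1.1422, 1.534], 'eef_pos': [0.536, -0.087, 0.1061], 'ee_rot': [-0.5775, 0.8164, -0.0006, -0.0013], 'wrist_force': [-2.1292, -0.9387, 1.418], 'ft_torque': [-0.0099, 0.2541, 0.0874], 'width': 0.0128}
```

Small forces; continuing the turn.

{"name": "step_arm", "arguments": {
  "motion": [
    {"travel":[0,0,0],"twist":[0,0,0.6]},
    {"travel":[0,0,0],"twist":[0,0,0.6]},
    {"travel":[0,0,0],"twist":[0,0,0.6]},
    {"travel":[0,0,0],"twist":[0,0,0.6]},
    {"travel":[0,0,0],"twist":[0,0,0.6]}
  ]
}}

```text
time: 19.6
eef_pos: [0.536, -0.0871, 0.1061]
ee_rot: [-0.436, 0.9, -0.001, -0.002]
wrist_force: [-1.1, -0.0, 0.3]
width: 0.0126
```

```bash
python3 go.py .5353 -.0866 .1062 -2.392; python3 snap.py
```

```text
pos [ 0.536  -0.0871  0.1061] F [-1.1 -0.   0.3] w 0.0126 t 19.6
twist units [-0.    -0.032  1.452] travel now-frame [ 0.      0.0009 -0.0001] target-frame [ 0.0001  0.0009 -0.0001]
{'time': 19.6, 'q': [-0.3777, 0.4935, 1.5061, -0.0034, 1.1432, 1.8636], 'eef_pos': [0.536, -0.0871, 0.1061], 'ee_rot': [-0.4357, 0.9001, -0.0006, -0.0015], 'wrist_force': [-1.1232, -0.0204, 0.3428], 'ft_torque': [0.09, 0.1467, 0.1259], 'width': 0.0126}
```

{"name": "step_arm", "arguments": {
  "motion": [
    {"travel":[0,0,0],"twist":[0,0,0.6]},
    {"travel":[0,0,0],"twist":[0,0,0.5]},
    {"travel":[0,0,0],"twist":[0,0,0]},
    {"travel":[0,0,0],"twist":[0,0,0]}
  ]
}}

```text
time: 19.93
eef_pos: [0.536, -0.0871, 0.1061]
ee_rot: [-0.38, 0.925, -0.001, -0.002]
wrist_force: [-1.5, 0.8, 1.6]
width: 0.0126
```

```bash
python3 go.py .5353 -.0866 .1062 -2.392; python3 snap.py wrist:w17 scene:s17
```

```text
pos [ 0.536  -0.0871  0.1061] F [-1.5  0.8  1.6] w 0.0126 t 19.93
twist units [ 0.    -0.035  0.292] travel now-frame [ 0.0001  0.0009 -0.0001] target-frame [ 0.0001  0.0009 -0.0001]
{'time': 20.0333, 'q': [-0.3776, 0.4937, 1.5058, -0.0036, 1.1437, 1.9853], 'eef_pos': [0.536, -0.0871, 0.1061], 'ee_rot': [-0.3803, 0.9249, -0.0006, -0.0017], 'wrist_force': [-1.3669, 0.1639, 0.7347], 'ft_torque': [0.1041, 0.2014, 0.0905], 'width': 0.0128}
```

View pics/w17.png

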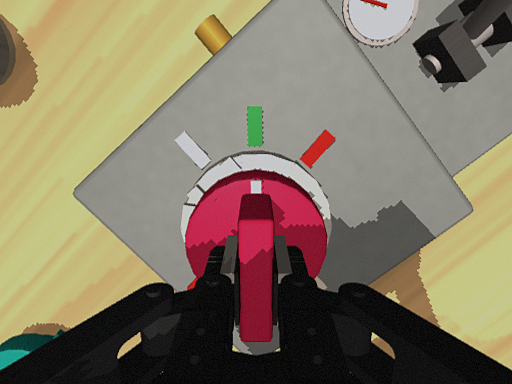

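{"name": "step_arm", "arguments": {
  "motion": [
    {"travel":[0,0,0],"twist":[0,0,0.3]},
    {"travel":[0,0,0],"twist":[0,0,0]},
    {"travel":[0,0,0],"twist":[0,0,0]}
  ]
}}

```text
time: 20.28
eef_pos: [0.536, -0.0871, 0.1061]
ee_rot: [-0.367, 0.93, -0.001, -0.002]
wrist_force: [-1.7, 0.7, 1.0]
width: 0.0125
```

```bash
python3 go.py .5353 -.0866 .1062 -2.392; python3 snap.py wrist:w18 scene:s18; python3 - <<'E'
from h import *
b=cv2.imread("pics/s18.png");a=cv2.imread("pics/w18.png")
cv2.imwrite("pics/c18.png",np.hstack([cv2.resize(b[125:205,175:275],(500,400),interpolation=cv2.INTER_CUBIC),cv2.resize(a[90:240,200:312],(299,400),interpolation=cv2.INTER_CUBIC)]))
E
```

```text
pos [ 0.536  -0.0871  0.1061] F [-1.7  0.7  1. ] w 0.0125 t 20.28
twist units [ 0.001 -0.035  0.02 ] travel now-frame [ 0.0001  0.0009 -0.0001] target-frame [ 0.0001  0.0009 -0.0001]
{'time': 20.3833, 'q': [-0.3776, 0.4937, 1.5057, -0.0036, 1.1438, 2.0141], 'eef_pos': [0.536, -0.0871, 0.1061], 'ee_rot': [-0.3669, 0.9302, -0.0007, -0.0017], 'wrist_force': [-1.0824, 0.622, 1.1805], 'ft_torque': [0.0731, 0.0853, 0.1558], 'width': 0.0127}
```

View pics/c18.png

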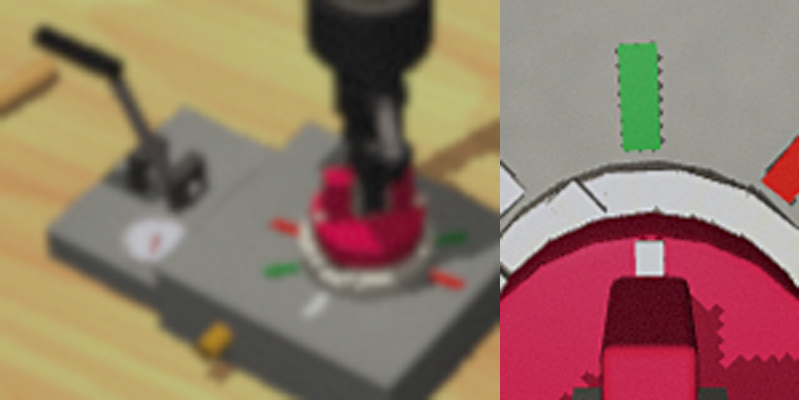

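View pics/s18.png

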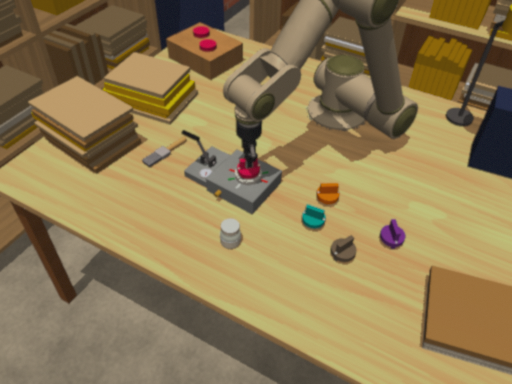

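```bash
python3 - <<'E'
from bench import robot
print(robot.job_done())
E
```

```text
the job is handed in; nothing more can be done
None
```

The job is handed in at about 20 s of the 64 s, with the gripper still holding the pink filter at the green marks.

- **Lever:** I pulled it by the cross handle until the wrist force jumped to about 36 N, well above the 7 N spring. That happened about 92 mm from rest, so it was at the end stop. I eased it back at about 30–45 mm/s, gripped the whole way, and let go only once it pressed on the rest stop. The last scene picture shows it at rest.
- **Filter:** I lowered it through the gaps with the bar on the white marks until it met the socket floor at the expected height (TCP 0.106 m, 21 N). I then turned it clockwise 0.74 rad.
- **Last checks:** The bar pointed at the green marks, about 0.04 rad past their centre on purpose to take up the pocket play. The moment on the wrist was roughly 0.09–0.16 N m, as expected for the return spring. I kept the 80 N grip. The brown filter, jar, brush and look-alikes looked unmoved.

**Unsure or disagreeing:**
- The filter's disc hides the carrier, so its angle is inferred from the filter's turn, probably 0.66–0.74 rad.
- Fits using the wrist camera put heights 6–10 mm too low, so for the tester and filter I used the task's heights and checked them by contact. The handle's height was measured from two views and agreed with the text.

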